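# Press a batch of heel blocks in the shuttle press and sort them

### The job

First clear the polish jar off the press's shuttle and stand it upright in the middle of the cork coaster. Then lay all the heel blocks flat on the shuttle, push the sprung shuttle by its red plate fully home under the press head and keep it there for two seconds with all the blocks on it, and let it glide all the way back out. Finally sort the pressed blocks, flat and side by side: large black ones in the blue tray, small tan ones in the yellow tray, with the jar still on its coaster, and do not disturb the shoe, the brush and the white bottle.

Things in the scene. Friction and masses are not known exactly. Their poses are not given: they have to be found in the camera images.
- big1: Large black heel block (may be absent), D-shaped from above: 56 mm long along its x, 54 mm wide along y (flat parallel sides in the front half, round back of radius 27 mm at -x, flat front at +x), 28 mm thick along z. Origin: middle of its underside. Belongs in the blue tray; either face may be up.
- big1_mid (a point): Centre of heel block big1, at half its thickness (14 mm from either face); axes as the block's. Grip the block across y, best about 8 mm towards +x of this point.
- big2: Large black heel block (may be absent), D-shaped from above: 56 mm long along its x, 54 mm wide along y (flat parallel sides in the front half, round back of radius 27 mm at -x, flat front at +x), 28 mm thick along z. Origin: middle of its underside. Belongs in the blue tray; either face may be up.
- big2_mid (a point): Centre of heel block big2, at half its thickness (14 mm from either face); axes as the block's. Grip the block across y, best about 8 mm towards +x of this point.
- small1: Small tan leather heel block (may be absent), D-shaped from above: 42 mm long along its x, 40 mm wide along y (flat parallel sides in the front half, round back of radius 20 mm at -x, flat front at +x), 28 mm thick along z. Origin: middle of its underside. Belongs in the yellow tray; either face may be up.
- small1_mid (a point): Centre of heel block small1, at half its thickness (14 mm from either face); axes as the block's. Grip the block across y, best about 8 mm towards +x of this point.
- small2: Small tan leather heel block (may be absent), D-shaped from above: 42 mm long along its x, 40 mm wide along y (flat parallel sides in the front half, round back of radius 20 mm at -x, flat front at +x), 28 mm thick along z. Origin: middle of its underside. Belongs in the yellow tray; either face may be up.
- small2_mid (a point): Centre of heel block small2, at half its thickness (14 mm from either face); axes as the block's. Grip the block across y, best about 8 mm towards +x of this point.
- jar: Polish jar, amber glass with a brass-coloured lid, 60 mm in diameter, 52 mm tall, about 0.18 kg, upright; origin: centre of its underside. At the start it stands on the shuttle's loading area; it is too tall to pass under the press head.
- coaster: Round cork coaster, fixed on the table, 100 mm in diameter, 4 mm thick; origin: centre of its underside. The jar's place.
- press: Green and grey shuttle press, fixed. Origin: on the table under the middle of the loading area when the shuttle is out; the shuttle travels along the press's +y. Green head: a portal over y = 135 to 335 mm, 178 mm wide in x, underside 75 mm and top 110 mm above the table, with a cylinder (70 mm diameter) on top up to 200 mm. Blocks on the shuttle pass under it.
- shuttle (a joint): Travel of the sprung aluminium shuttle: 0 = fully out (spring rest, loading position), 0.220 m = fully home under the press head (end stop). The spring pushes it back with 3 N at 0 rising to about 10 N at 0.22 m, and it is damped (55 N per m/s), so let go it glides back by itself in about 2 s.
- shuttle_floor (a point): Middle of the shuttle's loading area, on its floor (28 mm above the table); moves with the shuttle, axes as the press's. The loading area is 120 mm (x) by 200 mm (y) inside a rim 6 mm high; a row of three blocks along y fits.
- push_plate (a point): On the outer (-y) face of the shuttle's red upright push plate, in its middle across, 67 mm above the table; push it here towards the press's +y. The plate is 80 mm wide (x), 10 mm thick, its top 87 mm above the table; 165 mm from the middle of the loading area.
- blue_tray: Blue sorting tray, fixed, for the large black blocks: floor 100 (x) by 160 (y) mm, 4 mm above the table, rim top 10 mm above the table; origin: centre of its underside. Two blocks fit side by side along y.
- yellow_tray: Yellow sorting tray, fixed, for the small tan blocks: same sizes and origin as the blue one
- shoe: Brown shoe, 260 mm long, bystander
- brush: Wooden shoe brush, 160 mm, bystander
- cleaner: White bottle, 52 mm in diameter, bystander

How it is judged (in metres and radians):
On the way, in this order (a step that is already met when the one before it is completed fails the run):
1. the jar stands upright on the coaster, let go (horizontal distance between jar and coaster below 0.035 m and z of jar in the frame of coaster between 0.001 and 0.008 m and angle between jar's own z axis and vertical below 0.12 rad and linear speed of jar below 0.03 m/s and contact force between the fingers and jar below 0.3 N), for 0.2 s.
2. the shuttle is fully home (0.214 m or more) for 1.5 s with every block lying flat on its floor (value of joint shuttle above 0.214 m and x of big1_mid in the frame of shuttle_floor between -0.06 and 0.06 m and y of big1_mid in the frame of shuttle_floor between -0.1 and 0.1 m and z of big1_mid in the frame of shuttle_floor between 0.008 and 0.02 m and angle between the z axis of each of big1, big2, small1, small2 and the z axis of shuttle_floor, either way round below 0.15 rad and x of big2_mid in the frame of shuttle_floor between -0.06 and 0.06 m and y of big2_mid in the frame of shuttle_floor between -0.1 and 0.1 m and z of big2_mid in the frame of shuttle_floor between 0.008 and 0.02 m and x of small1_mid in the frame of shuttle_floor between -0.06 and 0.06 m and y of small1_mid in the frame of shuttle_floor between -0.1 and 0.1 m and z of small1_mid in the frame of shuttle_floor between 0.008 and 0.02 m and x of small2_mid in the frame of shuttle_floor between -0.06 and 0.06 m and y of small2_mid in the frame of shuttle_floor between -0.1 and 0.1 m and z of small2_mid in the frame of shuttle_floor between 0.008 and 0.02 m), for 1.5 s.
At the end, for the whole second after the job is handed in: Shuttle back out (under 10 mm); jar upright on the coaster, its centre within 35 mm of the coaster's; every large black block flat on the blue tray's floor and every small tan block flat on the yellow tray's floor (either face up, tilt under 0.15 rad, height within 6 mm), all at rest (value of joint shuttle below 0.01 m and horizontal distance between jar and coaster below 0.035 m and z of jar in the frame of coaster between 0.001 and 0.008 m and angle between jar's own z axis and vertical below 0.12 rad and linear speed of each of jar, big1, big2, small1, small2 below 0.03 m/s and x of big1_mid in the frame of blue_tray between -0.05 and 0.05 m and y of big1_mid in the frame of blue_tray between -0.08 and 0.08 m and z of big1_mid in the frame of blue_tray between 0.012 and 0.024 m and angle between the z axis of each of big1, big2 and the z axis of blue_tray, either way round below 0.15 rad and x of big2_mid in the frame of blue_tray between -0.05 and 0.05 m and y of big2_mid in the frame of blue_tray between -0.08 and 0.08 m and z of big2_mid in the frame of blue_tray between 0.012 and 0.024 m and x of small1_mid in the frame of yellow_tray between -0.05 and 0.05 m and y of small1_mid in the frame of yellow_tray between -0.08 and 0.08 m and z of small1_mid in the frame of yellow_tray between 0.012 and 0.024 m and angle between the z axis of each of small1, small2 and the z axis of yellow_tray, either way round below 0.15 rad and x of small2_mid in the frame of yellow_tray between -0.05 and 0.05 m and y of small2_mid in the frame of yellow_tray between -0.08 and 0.08 m and z of small2_mid in the frame of yellow_tray between 0.012 and 0.024 m); the robot touches nothing.
It fails at once if the shoe is shifted by more than 30 mm (distance of shoe from where it was at the start of the episode above 0.03 m).
It fails at once if the brush is shifted by more than 30 mm (distance of brush from where it was at the start of the episode above 0.03 m).
It fails at once if the white bottle is shifted by more than 30 mm (distance of cleaner from where it was at the start of the episode above 0.03 m).
Of big1, big2, small1, small2 only 2 to 3 are there at a start; the rules pass over those that are not, and their reading is None.
At some moment in a run one of jar, big1, big2, small1, small2 may be knocked a few centimetres aside while the robot is not near it.
Once in a run the grip may slacken for a moment while it holds something.
It also fails if it takes over 210 s, if anything falls off the work surface, if the arm or the gripper's body presses on something with over 40 N, if the wrist force passes 120 N, or if a joint passes its speed limit or range.

### The arm

A 6-joint arm with a two-finger parallel gripper is mounted at the origin on the work surface. World frame = base frame: x ahead of the robot, y to its left, z up, the work surface at z = 0. Lengths are in mm, angles in rad, forces in N, time in s.
With the tool pointing down it reaches from about 350 to 975 mm from the base axis. Payload 7.1 kg.
Tool frame: the origin (TCP) lies at the very end of the fingers, on their centre line; the grasp point (between the pads) lies 19 mm behind it; y points along the fingers, x is the direction in which the jaws open and shut, and the axes are right-handed (so a half turn about y gives the same grasp; the last joint's range is limited). The gripper opens to 88 mm and grips with 3 to 60 N. Pads are 20 mm wide; open, the fingers measure 115 mm over their backs; the gripper's body (75 mm by 178 mm) begins 61 mm behind the grasp point.
Start: joints at [1.167, 0.423, 1.63, -0, 1.089, -0.019], TCP at [234.576, 579.292, 222.675] pointing down, gripper open.
Joint ranges: [-3, 3], [-0.9, 2.11], [0.09, 2.58], [-1.31, 4.45], [0.11, 2.69], [-2.54, 2.54]. Speed limits (rad/s): [2.39, 2.39, 3.01, 3.14, 3.14, 3.14].

### API

Orientations are given as a rotation vector (axis times angle).
In Python, from workcell import ctrl gives the robot as it stands. The module is installed in compiled form; this text tells all that it offers.
- The arm moves only by the tool jog_arm, never from a script. Its argument "steps" is a list of rows, each an object with "turn": the turn, a rotation vector about the world's x, y, z scaled (see below), a list of three; "dp": the shift along the world's x, y, z scaled (see below), a list of three; "claw": the opening, from 0 (shut) to 1 (fully open). In form: [{"turn": [wx, wy, wz], "dp": [x, y, z], "claw": claw}, ...]. A call has 1 to 12 rows; each row is the pose to reach, as a shift and turn from the pose measured when the call began, turning the shorter way round; what a row does not reach only later rows make up. The controller multiplies each number of a shift by 80 mm and each number of a turn by pi rad. A row lasts 1/12 s, in which the tool goes at most 41.7 mm and 7.16 degrees, less where a joint would pass 70% of its speed; a pose out of reach is approached as far as the arm can. A call with a number of a shift or a turn outside -1 to 1 is refused whole. A call with a gripper value outside its range is refused whole. The fingers move at their own pace and stop on an object; the grip force is fixed at half the most. Time passes only in rows, so rows that repeat a pose let the fingers close. It gives the time, the measured TCP pose, the force and the opening at its end, in the units of the state.
- ctrl.get_obs(): the state, without advancing time (a new reading comes with each control period).
- ctrl.get_image(name): name is "side" or "top"; returns a dict with "img" (400x640x3 uint8, red, green, blue), "range_z" (400x640 float32, mm along the optical axis (not along the pixel's ray), 0 where there is no reading), "fovy" (degrees; the focal length in pixels is half the picture's height over the tangent of half this angle, whatever the lens; pixels are square), "cx", "cy" (the principal point, pixels), "camera_from_world" (4x4, takes a point from world to camera coordinates). Camera axes: x right, y down, z forward; pixel columns grow to the right and rows downward; lengths in mm; the calibration is good to about 2 mm. A picture is of the moment at which its call begins.
- ctrl.close_job(): hands the job in, once; it reports no verdict.
The state is a dict: "t": time; "qpos": joint angles; "qvel": joint speeds; "joint_torque": joint torques, N m; "ee_pos": TCP position; "orientation": TCP orientation; "ft_force": force on the tool from outside, world axes, zero at the start; "moment": the same for the moment, N m; "width": finger opening in mm.
Only numpy, scipy, OpenCV 4.12 (cv2) and the standard library are available. Lean on these libraries where they do the work, as an engineer would, in place of code of your own. Each camera call takes 0.05 s, during which the arm holds its last target.

## Working session

There is one attempt and no reset: what is moved stays moved. The work goes in short steps, Python scripts to look and compute and a tool call to move; the robot and the scene stay as the last step left them, time stands still between calls to the robot, and variables do not carry over. Pictures are saved under pics/ and viewed, and the job is handed in when it is done.

Besides the shell and the picture viewer there is one more tool, called after "Emit:" in YAML: its name, and indented under it one key for each argument. jog_arm: Moves the arm, as the interface text tells. Its arguments: {"type":"object","properties":{"steps":{"type":"array","items":{"type":"object","properties":{"turn":{"type":"array","items":{"type":"number"}},"dp":{"type":"array","items":{"type":"number"}},"claw":{"type":"number"}}}}},"required":["steps"]}

```bash
mkdir -p pics; cat > h.py <<'E'
import numpy as np, cv2
from workcell import ctrl
def snap(n,tag):
    d=ctrl.get_image(n); cv2.imwrite(f'pics/{tag}.png',d['img'][:,:,::-1]); np.savez(f'pics/{tag}.npz',**d); return d
def load(tag): return dict(np.load(f'pics/{tag}.npz',allow_pickle=True))
def K(d):
    f=200/np.tan(np.radians(float(d['fovy']))/2); return f,float(d['cx']),float(d['cy'])
def deproj(d,u,v,z=None):
    f,cx,cy=K(d)
    z=float(d['range_z'][int(round(v)),int(round(u))]) if z is None else z
    p=np.array([(u-cx)/f*z,(v-cy)/f*z,z,1]); return (np.linalg.inv(d['camera_from_world'])@p)[:3]
def onplane(d,u,v,h):
    M=np.linalg.inv(d['camera_from_world']); f,cx,cy=K(d)
    r=M[:3,:3]@np.array([(u-cx)/f,(v-cy)/f,1]); c=M[:3,3]; return c+r*(h-c[2])/r[2]
def cloud(d):
    f,cx,cy=K(d); z=d['range_z'].astype(float); v,u=np.mgrid[:400,:640]
    P=np.stack([(u-cx)/f*z,(v-cy)/f*z,z,np.ones_like(z)],-1)
    W=P@np.linalg.inv(d['camera_from_world']).T; W[z==0]=np.nan; return W[...,:3]
E
python3 - <<'E'
from h import *
for n in('top','side'):
    d=snap(n,n+'0'); print(n,d['fovy'],d['cx'],d['cy']); print(np.round(d['camera_from_world'],3)); print((d['range_z']==0).mean())
o=ctrl.get_obs(); print(o)
E
```

```text
top 46.023375895603415 321.19796754172324 196.09158193749352
[[ 3.000000e-03 -1.000000e+00  2.000000e-03 -2.420300e+01]
 [-9.940000e-01 -3.000000e-03 -1.140000e-01  6.307760e+02]
 [ 1.140000e-01 -1.000000e-03 -9.940000e-01  1.380895e+03]
 [ 0.000000e+00  0.000000e+00  0.000000e+00  1.000000e+00]]
0.00424609375
side 48.34628501812449 324.35531949498716 196.75299894120758
[[ 9.980000e-01 -6.100000e-02  9.000000e-03 -6.151590e+02]
 [-3.800000e-02 -7.150000e-01 -6.990000e-01  8.672300e+01]
 [ 4.900000e-02  6.970000e-01 -7.160000e-01  1.554259e+03]
 [ 0.000000e+00  0.000000e+00  0.000000e+00  1.000000e+00]]
0.004015625
{'t': 0.1, 'qpos': array([ 1.16701878e+00,  4.23770758e-01,  1.63060772e+00,  7.48285015e-06,
        1.08861841e+00, -1.90032672e-02]), 'qvel': array([ 0.00058343, -0.00061305, -0.00133742, -0.00111981,  0.00220355,
        0.00030711]), 'joint_torque': array([-2.37898275e-04, -5.45612419e+01, -2.74324501e+01,  6.43999712e-02,
        1.88625406e-02, -3.76653588e-05]), 'ee_pos': array([234.36973681, 578.84325697, 221.97778548]), 'orientation': array([-1.36779087, -0.92038998,  0.92233997]), 'ft_force': array([ 0.06929131, -0.9055911 , -0.29569097]), 'moment': array([-0.02559516, -0.01868037, -0.00078593]), 'width': 87.73883111235486}
```

View pics/top0.png

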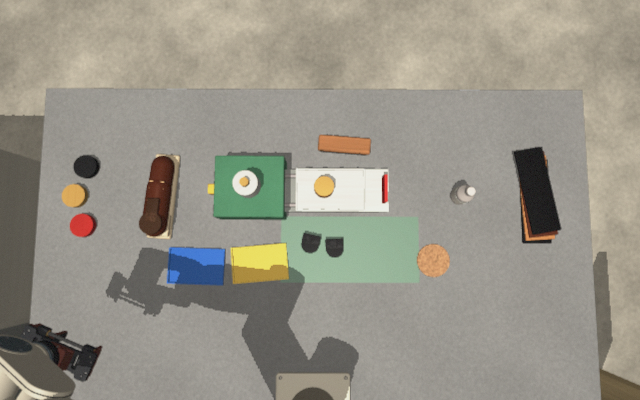

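View pics/side0.png

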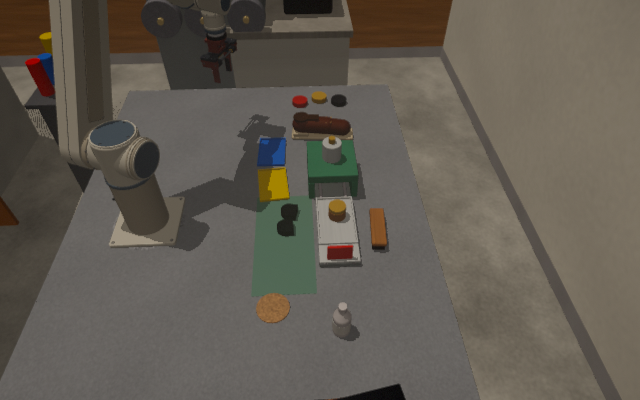

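The top view shows the jar on the shuttle at about (324,186), two black blocks at (311,242) and (334,246), the coaster at (433,260), the blue and yellow trays at (196,265) and (260,263), and the red plate at (385,188). No tan blocks are visible. I'll enlarge both views.

```bash
python3 - <<'E'
from h import *
a=cv2.imread('pics/top0.png'); cv2.imwrite('pics/t0c.png',cv2.resize(a[150:290,155:455],None,fx=2.66,fy=2.66,interpolation=cv2.INTER_CUBIC))
a=cv2.imread('pics/side0.png'); cv2.imwrite('pics/s0c.png',cv2.resize(a[120:330,220:400],None,fx=2.8,fy=2.8,interpolation=cv2.INTER_CUBIC))
E
```

```text
(no output)
```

View pics/t0c.png

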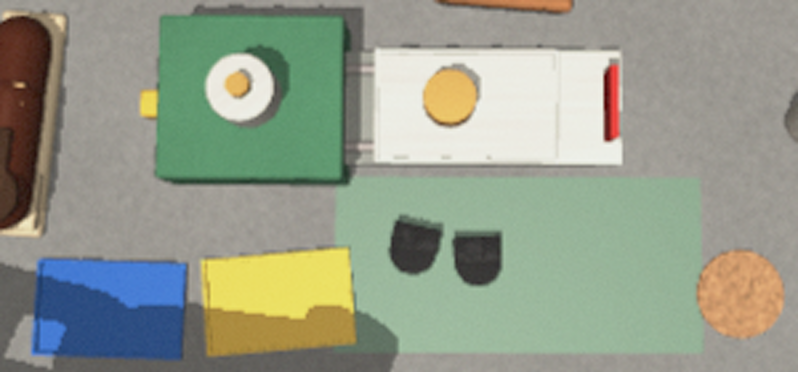

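View pics/s0c.png

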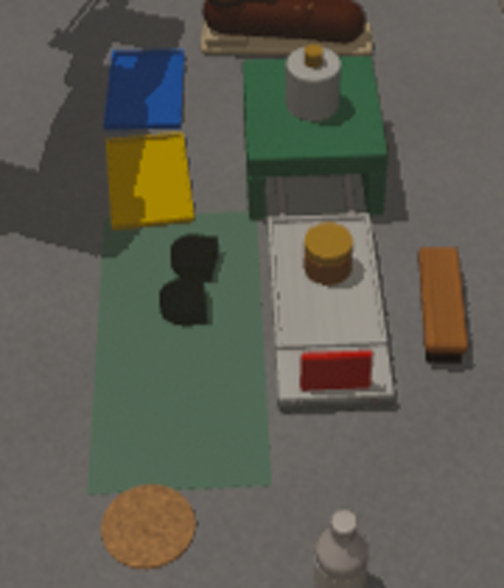

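The crops confirm two black blocks on the mat, with round backs towards the robot and flat fronts towards +x. The jar is on the shuttle. Next I'll measure everything with depth from both views.

```bash
cat >> h.py <<'E'
def comp(W,img,m,label,minn=30):
    n,lab,st,_=cv2.connectedComponentsWithStats(m.astype(np.uint8))
    for i in range(1,n):
        if st[i,4]<minn: continue
        q=lab==i; p=W[q]; p=p[~np.isnan(p[:,0])]
        if len(p)<10: continue
        zt=np.percentile(p[:,2],90); t=p[np.abs(p[:,2]-zt)<6]
        r=cv2.minAreaRect(t[:,:2].astype(np.float32))
        print(label,'px',st[i],'ztop %.1f'%np.median(t[:,2]),'cen',np.round((np.percentile(t[:,:2],1,0)+np.percentile(t[:,:2],99,0))/2,1),'lo',np.round(np.percentile(t[:,:2],1,0)),'hi',np.round(np.percentile(t[:,:2],99,0)),'rect',np.round(r[0],1),np.round(r[1],1),round(r[2],1))
def measure(tag):
    d=load(tag); W=cloud(d); img=d['img']; hsv=cv2.cvtColor(img,cv2.COLOR_RGB2HSV); H,S,V=[hsv[...,i].astype(int) for i in range(3)]
    roi=(W[...,0]>250)&(W[...,0]<850)&(W[...,1]>-400)&(W[...,1]<400)
    comp(W,img,roi&(V<70)&(W[...,2]>15)&(W[...,2]<80),'black')
    comp(W,img,roi&(H>100)&(H<125)&(S>120),'blue',100)
    comp(W,img,roi&(H>22)&(H<32)&(S>120)&(W[...,2]<40),'yellow',200)
    comp(W,img,roi&((H<5)|(H>175))&(S>150),'red')
    comp(W,img,roi&(H>14)&(H<24)&(S>110)&(W[...,2]>40)&(W[...,2]<100),'jarlid')
    comp(W,img,roi&(H>8)&(H<18)&(S>80)&(W[...,2]<12),'cork',200)
    comp(W,img,roi&(S<25)&(V>170)&(W[...,2]<60)&(W[...,2]>15),'white',200)
    comp(W,img,roi&(H>65)&(H<90)&(S>90)&(W[...,2]>90),'green',200)
E
python3 - <<'E'
from h import *
for t in('top0','side0'): measure(t); print()
E
```

```text
black px [302 233  19  19 265] ztop 29.9 cen [491.9   9.5] lo [467. -16.] hi [517.  35.] rect [490.4  10.6] [51.2 51.3] 79.2
black px [326 239  17  18 262] ztop 29.9 cen [477.3 -60.8] lo [452. -85.] hi [503. -37.] rect [477.3 -60.9] [50.5 48. ] 0.2
blue px [ 180  248   45   37 1514] ztop 7.0 cen [421.  335.3] lo [368. 272.] hi [474. 399.] rect [420.4 335.7] [130.9 106.1] 88.3
yellow px [ 231  243   57   27 1225] ztop 7.2 cen [451.2 165.7] lo [415.  82.] hi [487. 249.] rect [446.9 165.5] [ 74.3 168.2] 5.4
red px [382 175   5  28 119] ztop 87.5 cen [ 650.5 -207.6] lo [ 613. -211.] hi [ 688. -204.] rect [ 649.7 -207.3] [ 6.9 76.4] 89.6
jarlid px [314 176  20  21 315] ztop 81.9 cen [655.3 -30. ] lo [629. -56.] hi [682.  -4.] rect [656.8 -28.6] [55.5 56.5] 89.4
cork px [417 244  30  33 784] ztop 5.6 cen [ 439.5 -357.2] lo [ 393. -398.] hi [ 486. -316.] rect [ 440.8 -355.7] [96.2 88.2] 0.4
white px [ 290  169   99   43 3464] ztop 31.4 cen [650.  -83.4] lo [ 586. -221.] hi [714.  54.] rect [650.2 -84. ] [129.1 281.9] 0.1
green px [ 214  156   71   62 3363] ztop 111.9 cen [650.2 184.8] lo [5
[... 511 characters left out ...]
.] hi [473. 399.] rect [421.7 332.6] [135.1 108.1] 88.0
yellow px [258 167  32  35 799] ztop 5.5 cen [433.1 162.3] lo [378.  78.] hi [488. 246.] rect [430.3 160.9] [109.  173.1] 5.3
red px [328 245  25  14 312] ztop 85.3 cen [ 649.9 -211.4] lo [ 614. -218.] hi [ 686. -205.] rect [ 651.  -211.9] [75.  12.3] 3.7
jarlid px [329 199  17  17 224] ztop 80.3 cen [656.1 -31.2] lo [629. -60.] hi [683.  -3.] rect [656.4 -33.9] [56.5 56.1] 41.3
cork px [256 293  34  27 737] ztop 3.6 cen [ 440.2 -358.5] lo [ 394. -399.] hi [ 486. -318.] rect [ 440.  -356.3] [98.2 87.1] 0.2
green px [ 307  141   51   36 1208] ztop 110.2 cen [650.8 180. ] lo [565.  83.] hi [737. 277.] rect [651.8 181.3] [201.5 177.5] 88.5
```

```bash
cat >> h.py <<'E'
from scipy.spatial.transform import Rotation as R
def state():
    o=ctrl.get_obs(); r=R.from_rotvec(o['orientation']).as_matrix()
    print('t %.2f'%o['t'],'pos',np.round(o['ee_pos'],1),'jaw',np.round(r[:,0],3),'fing',np.round(r[:,1],3),'F',np.round(o['ft_force'],1),'w %.1f'%o['width'],'q',np.round(o['qpos'],2)); return o,r
E
python3 - <<'E'
from h import *
state()
d=load('top0'); 
for n,(u,v),h in [('bl_a',(167.5,248),10),('bl_b',(225,249),10),('bl_c',(167,283),10),('bl_d',(224,285),10),('ye_a',(231,247.5),10),('ye_b',(286.5,243.5),10),('ye_c',(233,284),10),('ye_d',(289,279),10)]: print(n,np.round(onplane(d,u,v,h),1))
a=cv2.imread('pics/top0.png'); cv2.imwrite('pics/t0d.png',cv2.resize(a[225:290,160:300],None,fx=5.6,fy=5.6,interpolation=cv2.INTER_CUBIC))
cv2.imwrite('pics/t0e.png',cv2.resize(a[225:265,290:360],None,fx=10,fy=10,interpolation=cv2.INTER_CUBIC))
E
```

```text
t 0.10 pos [234.4 578.8 222. ] jaw [ 0.375  0.927 -0.001] fing [-0.001 -0.001 -1.   ] F [ 0.1 -0.9 -0.3] w 87.7 q [ 1.17  0.42  1.63  0.    1.09 -0.02]
bl_a [474.2 442.2  10. ]
bl_b [471.8 268.3  10. ]
bl_c [369.9 439.5  10. ]
bl_d [364.5 268.5  10. ]
ye_a [476.3 250.3  10. ]
ye_b [488.9  82.5  10. ]
ye_c [367.5 241.5  10. ]
ye_d [382.9  73.8  10. ]
```

View pics/t0d.png

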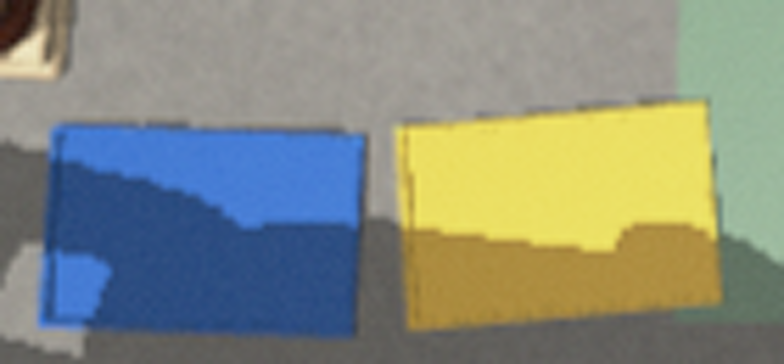

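View pics/t0e.png

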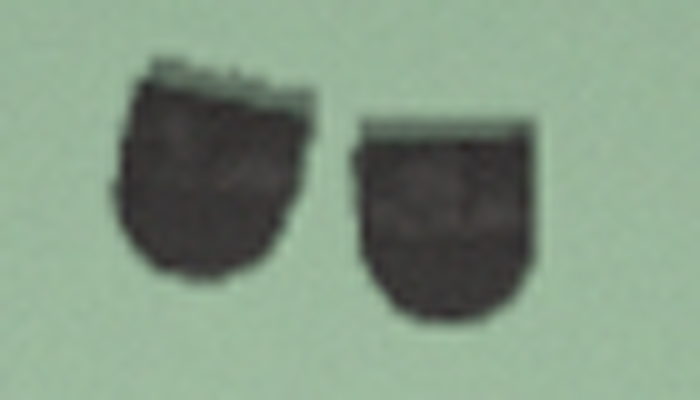

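Emit:
jog_arm:
  steps:
    - {"turn": [0,0,0],"dp": [0.5,-0.5,0.5],"claw": 1}
    - {"turn": [0,0,0],"dp": [1,-1,0.5],"claw": 1}
    - {"turn": [0,0,0],"dp": [1,-1,0.5],"claw": 1}
    - {"turn": [0,0,0],"dp": [1,-1,0.5],"claw": 1}

```text
t: 0.43
ee_pos: [318.2, 495.5, 263.3]
orientation: [-1.37, -0.919, 0.919]
ft_force: [0.5, 0.5, -0.2]
width: 87.9
```

Measured centres in mm:

| Item | Centre | Note |
|---|---|---|
| Blue tray | (420,355) | |
| Yellow tray | (429,162) | |
| Jar | (656,-31) | base at z about 28 |
| Coaster | (440,-357) | |
| Block A | (491,10) | heading -11° |
| Block B | (477,-61) | heading 0° |
| Press origin | (650,-50) | |

I'll travel to above the jar while turning the jaw to world x.

Emit:
jog_arm:
  steps:
    - {"turn": [0,0,-0.027],"dp": [0.3,-0.47,0],"claw": 1}
    - {"turn": [0,0,-0.054],"dp": [0.6,-0.94,0],"claw": 1}
    - {"turn": [0,0,-0.054],"dp": [0.6,-0.94,0],"claw": 1}

```text
t: 0.68
ee_pos: [367.5, 416.7, 262.9]
orientation: [-1.428, -0.784, 0.786]
ft_force: [0.7, 0.2, 0.5]
width: 87.4
```

Emit:
jog_arm:
  steps:
    - {"turn": [0,0,-0.027],"dp": [0.3,-0.47,0],"claw": 1}
    - {"turn": [0,0,-0.054],"dp": [0.6,-0.94,0],"claw": 1}
    - {"turn": [0,0,-0.054],"dp": [0.6,-0.94,0],"claw": 1}

```text
t: 0.93
ee_pos: [417.0, 338.3, 262.5]
orientation: [-1.476, -0.649, 0.652]
ft_force: [0.7, -0.1, -0.2]
width: 87.7
```

Emit:
jog_arm:
  steps:
    - {"turn": [0,0,-0.027],"dp": [0.3,-0.47,0],"claw": 1}
    - {"turn": [0,0,-0.054],"dp": [0.6,-0.94,0],"claw": 1}
    - {"turn": [0,0,-0.054],"dp": [0.6,-0.94,0],"claw": 1}

```text
t: 1.18
ee_pos: [466.8, 260.3, 262.3]
orientation: [-1.515, -0.513, 0.517]
ft_force: [-0.8, -0.4, -0.2]
width: 87.9
```

Emit:
jog_arm:
  steps:
    - {"turn": [0,0,-0.027],"dp": [0.3,-0.47,0],"claw": 1}
    - {"turn": [0,0,-0.054],"dp": [0.6,-0.94,0],"claw": 1}
    - {"turn": [0,0,-0.054],"dp": [0.6,-0.94,0],"claw": 1}

```text
t: 1.43
ee_pos: [516.8, 182.6, 262.2]
orientation: [-1.544, -0.378, 0.382]
ft_force: [0.3, -0.6, 0.3]
width: 87.7
```

Emit:
jog_arm:
  steps:
    - {"turn": [0,0,-0.027],"dp": [0.3,-0.47,0],"claw": 1}
    - {"turn": [0,0,-0.054],"dp": [0.6,-0.94,0],"claw": 1}
    - {"turn": [0,0,-0.054],"dp": [0.6,-0.94,0],"claw": 1}

```text
t: 1.68
ee_pos: [567.2, 104.9, 262.1]
orientation: [-1.564, -0.243, 0.246]
ft_force: [-0.0, 0.6, 0.9]
width: 87.8
```

Emit:
jog_arm:
  steps:
    - {"turn": [0,0,-0.027],"dp": [0.3,-0.47,0],"claw": 1}
    - {"turn": [0,0,-0.054],"dp": [0.6,-0.94,0],"claw": 1}
    - {"turn": [0,0,-0.054],"dp": [0.6,-0.94,0],"claw": 1}

```text
t: 1.93
ee_pos: [617.6, 27.3, 261.8]
orientation: [-1.576, -0.108, 0.11]
ft_force: [-0.2, 0.3, -0.2]
width: 87.3
```

Emit:
jog_arm:
  steps:
    - {"turn": [0,0,-0.022],"dp": [0.24,-0.36,-0.4],"claw": 1}
    - {"turn": [0,0,-0.044],"dp": [0.48,-0.73,-0.8],"claw": 1}
    - {"turn": [0,0,-0.044],"dp": [0.48,-0.73,-1],"claw": 1}
    - {"turn": [0,0,-0.044],"dp": [0.48,-0.73,-1],"claw": 1}

```text
t: 2.27
ee_pos: [653.7, -31.3, 176.0]
orientation: [-1.577, 0.007, 0.009]
ft_force: [-1.7, 1.0, -0.5]
width: 87.8
```

```bash
python3 - <<'E'
from h import *
state(); snap('side','side1'); d=snap('top','top1')
a=cv2.imread('pics/side1.png'); cv2.imwrite('pics/s1c.png',cv2.resize(a[60:330,200:420],None,fx=2.2,fy=2.2,interpolation=cv2.INTER_CUBIC))
E
```

```text
t 2.27 pos [653.7 -31.3 176. ] jaw [ 1.     0.001 -0.01 ] fing [-0.01  -0.007 -1.   ] F [-1.7  1.  -0.5] w 87.8 q [-0.06  0.52  1.59 -0.01  1.04 -0.06]
```

View pics/s1c.png

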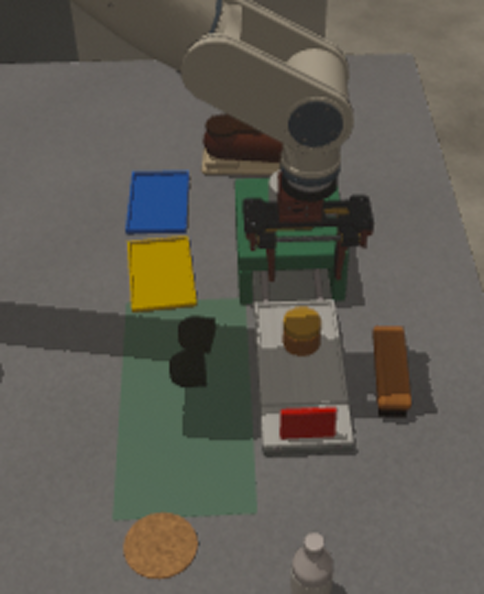

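View pics/top1.png

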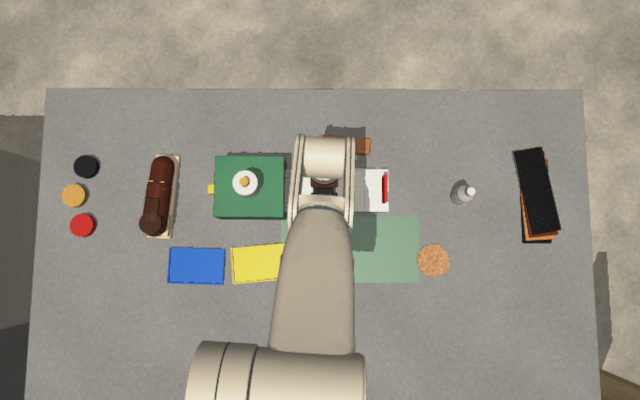

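The gripper is straddling above the jar with its wide body along x, the jar is still on the shuttle, and the blocks haven't moved. Lowering onto the jar.

Emit:
jog_arm:
  steps:
    - {"turn": [0,0,0],"dp": [0.025,0,-0.45],"claw": 1}
    - {"turn": [0,0,0],"dp": [0.025,0,-0.9],"claw": 1}
    - {"turn": [0,0,0],"dp": [0.025,0,-0.9],"claw": 1}

```text
t: 2.62
ee_pos: [653.4, -27.4, 104.7]
orientation: [-1.577, 0.006, 0.014]
ft_force: [-1.7, 0.2, -0.2]
width: 87.8
```

Emit:
jog_arm:
  steps:
    - {"turn": [0,0,0],"dp": [0,0,-0.4],"claw": 1}
    - {"turn": [0,0,0],"dp": [0,0,-0.8],"claw": 1}
    - {"turn": [0,0,0],"dp": [0,0,-0.8],"claw": 1}

```text
t: 2.87
ee_pos: [650.5, -25.7, 38.1]
orientation: [-1.576, 0.009, 0.021]
ft_force: [-1.3, -0.2, -0.3]
width: 88.3
```

```bash
python3 - <<'E'
from h import *
state(); snap('side','side2')
a=cv2.imread('pics/side2.png'); cv2.imwrite('pics/s2c.png',cv2.resize(a[140:280,260:420],None,fx=4,fy=4,interpolation=cv2.INTER_CUBIC))
E
```

```text
t 2.87 pos [650.5 -25.7  38.1] jaw [ 1.     0.008 -0.019] fing [-0.019 -0.005 -1.   ] F [-1.3 -0.2 -0.3] w 88.3 q [-0.05  0.7   1.64 -0.01  0.82 -0.06]
```

View pics/s2c.png

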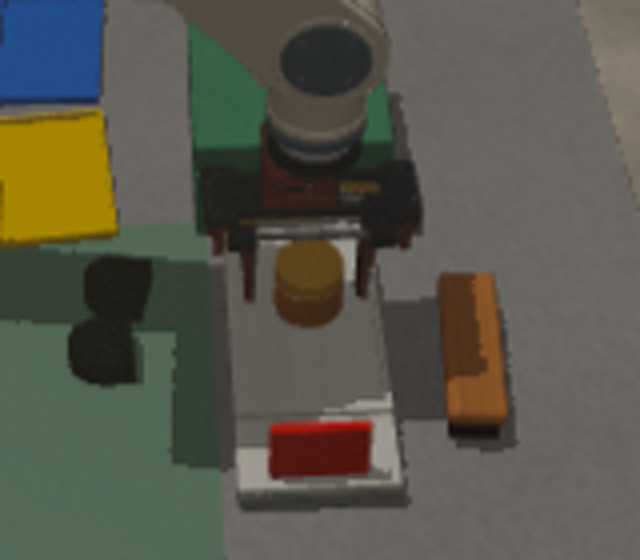

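The fingers straddle the jar with about 14 mm free on each side. The tool drifted about 5 mm and 1°, so I'll correct that before closing.

Emit:
jog_arm:
  steps:
    - {"turn": [0.002,-0.006,-0.003],"dp": [0.07,-0.065,0],"claw": 1}
    - {"turn": [0.002,-0.006,-0.003],"dp": [0.07,-0.065,0],"claw": 1}
    - {"turn": [0.002,-0.006,-0.003],"dp": [0.07,-0.065,0],"claw": 1}
    - {"turn": [0.002,-0.006,-0.003],"dp": [0.07,-0.065,0],"claw": 1}

```text
t: 3.25
ee_pos: [659.0, -31.5, 43.0]
orientation: [-1.57, -0.003, -0.006]
ft_force: [0.1, 0.7, 0.0]
width: 87.8
```

```bash
python3 - <<'E'
from h import *
state(); d=snap('side','side3')
# jar body/lid front edge seen from side
measure('side3')
E
```

```text
t 3.25 pos [659.  -31.5  43. ] jaw [ 1.    -0.002  0.006] fing [ 0.006  0.001 -1.   ] F [0.1 0.7 0. ] w 87.8 q [-0.07  0.7   1.64  0.    0.8  -0.07]
black px [308 181   5  15  47] ztop 69.4 cen [568.3  93. ] lo [563.  82.] hi [573. 104.] rect [568.6  93.3] [ 7.7 23.9] 8.4
black px [277 204  21  30 411] ztop 27.6 cen [484.1 -28.3] lo [451. -89.] hi [517.  33.] rect [484.2 -27.3] [128.5  58.5] 81.9
black px [329 211  16  11  99] ztop 58.4 cen [655.  -53.3] lo [631. -63.] hi [679. -44.] rect [653.3 -53.9] [17.  50.9] 82.6
blue px [257 143  29  23 566] ztop 5.9 cen [420.8 332.3] lo [368. 267.] hi [473. 398.] rect [422.  333.1] [134.  108.5] 89.1
yellow px [258 167  32  35 886] ztop 5.5 cen [431.1 159.3] lo [374.  76.] hi [488. 242.] rect [430.9 161. ] [109.2 170. ] 5.2
red px [328 245  25  14 317] ztop 85.8 cen [ 650.7 -212.1] lo [ 614. -217.] hi [ 688. -207.] rect [ 650.9 -211.3] [11.6 74. ] 88.3
jarlid px [329 200  17  17 221] ztop 79.6 cen [656.1 -32.6] lo [629. -61.] hi [683.  -4.] rect [655.2 -31.9] [55.4 57.4] 30.8
cork px [256 293  34  27 727] ztop 3.7 cen [ 440.6 -358. ] lo [ 394. -399.] hi [ 488. -317.] rect [ 440.2 -356.2] [87.  97.9] 89.6
green px [307 147  21  31 426] ztop 110.2 cen [596.9 161.8] lo [564.  83.] hi [630. 241.] rect [598.9 161.7] [167.1  70.9] 89.8
```

Emit:
jog_arm:
  steps:
    - {"turn": [0,0,0],"dp": [-0.03,0,-0.07],"claw": 1}
    - {"turn": [0,0,0],"dp": [-0.03,0,-0.07],"claw": 0.75}
    - {"turn": [0,0,0],"dp": [-0.03,0,-0.07],"claw": 0.6}
    - {"turn": [0,0,0],"dp": [-0.03,0,-0.07],"claw": 0.5}
    - {"turn": [0,0,0],"dp": [-0.03,0,-0.07],"claw": 0.5}
    - {"turn": [0,0,0],"dp": [-0.03,0,-0.07],"claw": 0.5}
    - {"turn": [0,0,0],"dp": [-0.03,0,-0.07],"claw": 0.5}
    - {"turn": [0,0,0],"dp": [-0.03,0,-0.07],"claw": 0.5}

```text
t: 3.97
ee_pos: [655.9, -31.4, 36.7]
orientation: [-1.57, -0.002, -0.005]
ft_force: [-1.3, -0.1, 0.5]
width: 59.5
```

```bash
python3 - <<'E'
from h import *
state(); 
E
```

```text
t 3.97 pos [655.9 -31.4  36.7] jaw [ 1.    -0.002  0.004] fing [ 0.004  0.001 -1.   ] F [-1.3 -0.1  0.5] w 59.5 q [-0.07  0.7   1.65  0.    0.79 -0.07]
```

The jar is gripped (59.5 mm). Lift and carry it to the coaster, passing in front of the plate.

Emit:
jog_arm:
  steps:
    - {"turn": [0,0,0],"dp": [0,0,0.2],"claw": 0.5}
    - {"turn": [0,0,0],"dp": [0,0,0.4],"claw": 0.5}
    - {"turn": [0,0,0],"dp": [0,0,0.4],"claw": 0.5}

```text
t: 4.22
ee_pos: [657.9, -31.5, 71.2]
orientation: [-1.57, -0.005, -0.008]
ft_force: [0.9, 0.2, -1.2]
width: 59.6
```

Emit:
jog_arm:
  steps:
    - {"turn": [0,0,0],"dp": [-0.25,-0.12,0],"claw": 0.5}
    - {"turn": [0,0,0],"dp": [-0.5,-0.25,0],"claw": 0.5}
    - {"turn": [0,0,0],"dp": [-0.75,-0.37,0],"claw": 0.5}
    - {"turn": [0,0,0],"dp": [-1,-0.5,0],"claw": 0.5}

```text
t: 4.55
ee_pos: [576.9, -71.7, 70.5]
orientation: [-1.57, -0.006, -0.008]
ft_force: [-0.4, -0.9, -2.0]
width: 60.0
```

Emit:
jog_arm:
  steps:
    - {"turn": [0,0,0],"dp": [-0.25,-0.12,0],"claw": 0.5}
    - {"turn": [0,0,0],"dp": [-0.5,-0.25,0],"claw": 0.5}
    - {"turn": [0,0,0],"dp": [-0.75,-0.37,0],"claw": 0.5}
    - {"turn": [0,0,0],"dp": [-1,-0.5,0],"claw": 0.5}

```text
t: 4.88
ee_pos: [495.7, -111.9, 70.0]
orientation: [-1.57, -0.006, -0.008]
ft_force: [-1.0, 0.4, -2.0]
width: 60.3
```

Emit:
jog_arm:
  steps:
    - {"turn": [0,0,0],"dp": [-0.07,-0.25,0],"claw": 0.5}
    - {"turn": [0,0,0],"dp": [-0.15,-0.5,0],"claw": 0.5}
    - {"turn": [0,0,0],"dp": [-0.2,-0.75,0],"claw": 0.5}
    - {"turn": [0,0,0],"dp": [-0.25,-1,0],"claw": 0.5}

```text
t: 5.22
ee_pos: [475.2, -192.7, 69.5]
orientation: [-1.57, -0.006, -0.008]
ft_force: [0.3, -0.7, -1.8]
width: 59.9
```

Emit:
jog_arm:
  steps:
    - {"turn": [0,0,0],"dp": [-0.07,-0.25,0],"claw": 0.5}
    - {"turn": [0,0,0],"dp": [-0.15,-0.5,0],"claw": 0.5}
    - {"turn": [0,0,0],"dp": [-0.2,-0.75,0],"claw": 0.5}
    - {"turn": [0,0,0],"dp": [-0.25,-1,0],"claw": 0.5}

```text
t: 5.55
ee_pos: [454.7, -273.6, 68.9]
orientation: [-1.57, -0.005, -0.008]
ft_force: [1.4, 0.2, -1.3]
width: 59.6
```

Emit:
jog_arm:
  steps:
    - {"turn": [0,0,0],"dp": [-0.07,-0.25,0],"claw": 0.5}
    - {"turn": [0,0,0],"dp": [-0.15,-0.5,0],"claw": 0.5}
    - {"turn": [0,0,0],"dp": [-0.2,-0.8,0],"claw": 0.5}
    - {"turn": [0,0,0],"dp": [-0.2,-0.8,0],"claw": 0.5}
    - {"turn": [0,0,0],"dp": [-0.2,-0.8,0],"claw": 0.5}

```text
t: 5.97
ee_pos: [438.3, -338.5, 68.3]
orientation: [-1.57, -0.004, -0.009]
ft_force: [-0.9, 0.7, -1.9]
width: 59.9
```

```bash
python3 - <<'E'
from h import *
state(); d=snap('side','side4')
a=cv2.imread('pics/side4.png'); cv2.imwrite('pics/s4c.png',cv2.resize(a[140:380,200:420],None,fx=2.5,fy=2.5,interpolation=cv2.INTER_CUBIC))
E
```

```text
t 5.97 pos [ 438.3 -338.5   68.3] jaw [ 1.    -0.004  0.008] fing [ 0.008  0.001 -1.   ] F [-0.9  0.7 -1.9] w 59.9 q [-0.68  0.54  1.88  0.01  0.71 -0.69]
```

View pics/s4c.png

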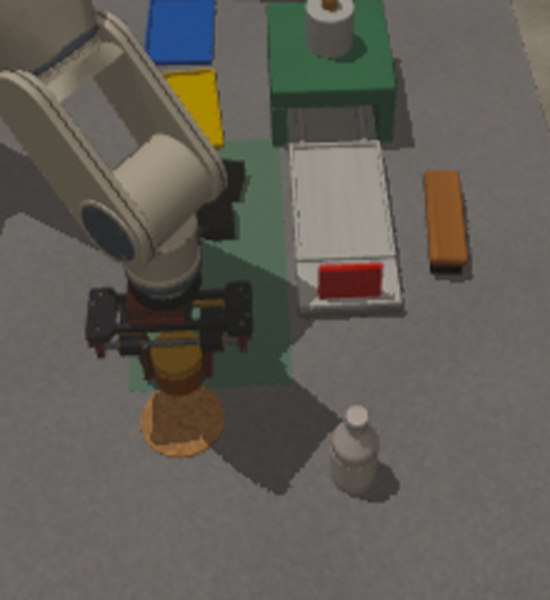

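The jar is held upright just short of the coaster. Centre it over the coaster and lower (expected TCP z about 13 at contact).

Emit:
jog_arm:
  steps:
    - {"turn": [0,0,0],"dp": [0.02,-0.23,0],"claw": 0.5}
    - {"turn": [0,0,0],"dp": [0.02,-0.23,-0.2],"claw": 0.5}
    - {"turn": [0,0,0],"dp": [0.02,-0.23,-0.4],"claw": 0.5}
    - {"turn": [0,0,0],"dp": [0.02,-0.23,-0.62],"claw": 0.5}
    - {"turn": [0,0,0],"dp": [0.02,-0.23,-0.62],"claw": 0.5}
    - {"turn": [0,0,0],"dp": [0.02,-0.23,-0.62],"claw": 0.5}

```text
t: 6.52
ee_pos: [439.3, -354.3, 17.9]
orientation: [-1.568, -0.003, -0.006]
ft_force: [-0.1, 0.4, -2.2]
width: 60.1
```

```bash
python3 - <<'E'
from h import *
state()
E
```

```text
t 6.52 pos [ 439.3 -354.3   17.9] jaw [ 1.    -0.001  0.006] fing [ 0.006  0.003 -1.   ] F [-0.1  0.4 -2.2] w 60.1 q [-0.7   0.64  1.86  0.01  0.64 -0.71]
```

Emit:
jog_arm:
  steps:
    - {"turn": [0,0,0],"dp": [0.01,-0.03,-0.03],"claw": 0.5}
    - {"turn": [0,0,0],"dp": [0.01,-0.03,-0.05],"claw": 0.5}
    - {"turn": [0,0,0],"dp": [0.01,-0.03,-0.06],"claw": 0.5}
    - {"turn": [0,0,0],"dp": [0.01,-0.03,-0.06],"claw": 0.5}
    - {"turn": [0,0,0],"dp": [0.01,-0.03,-0.06],"claw": 0.5}

```text
t: 6.93
ee_pos: [440.4, -356.9, 13.5]
orientation: [-1.568, -0.004, -0.006]
ft_force: [0.3, 0.1, -1.7]
width: 59.2
```

Emit:
jog_arm:
  steps:
    - {"turn": [0,0,0],"dp": [0,0,-0.015],"claw": 0.5}
    - {"turn": [0,0,0],"dp": [0,0,-0.025],"claw": 0.5}
    - {"turn": [0,0,0],"dp": [0,0,-0.025],"claw": 0.5}

```text
t: 7.18
ee_pos: [440.6, -357.0, 12.8]
orientation: [-1.568, -0.004, -0.006]
ft_force: [-1.6, 2.2, 11.4]
width: 59.5
```

Contact made (11 N). Open and let it settle.

Emit:
jog_arm:
  steps:
    - {"turn": [0,0,0],"dp": [0,0,0.01],"claw": 0.5}
    - {"turn": [0,0,0],"dp": [0,0,0.01],"claw": 0.7}
    - {"turn": [0,0,0],"dp": [0,0,0.01],"claw": 0.85}
    - {"turn": [0,0,0],"dp": [0,0,0.01],"claw": 1}
    - {"turn": [0,0,0],"dp": [0,0,0.01],"claw": 1}
    - {"turn": [0,0,0],"dp": [0,0,0.01],"claw": 1}

```text
t: 7.68
ee_pos: [440.5, -357.0, 13.5]
orientation: [-1.568, -0.004, -0.006]
ft_force: [-0.1, -0.9, -0.3]
width: 84.5
```

```bash
python3 - <<'E'
from h import *
state()
E
```

```text
t 7.68 pos [ 440.5 -357.    13.5] jaw [ 1.    -0.002  0.006] fing [ 0.006  0.003 -1.   ] F [-0.1 -0.9 -0.3] w 84.5 q [-0.71  0.65  1.86  0.01  0.63 -0.71]
```

Emit:
jog_arm:
  steps:
    - {"turn": [0,0,0],"dp": [0,0,0.3],"claw": 1}
    - {"turn": [0,0,0],"dp": [0,0,0.7],"claw": 1}
    - {"turn": [0,0,0],"dp": [0,0,1],"claw": 1}
    - {"turn": [0,0,0],"dp": [0,0,1],"claw": 1}

```text
t: 8.02
ee_pos: [442.8, -359.0, 97.8]
orientation: [-1.573, -0.008, -0.011]
ft_force: [1.5, -0.7, -0.4]
width: 87.5
```

Emit:
jog_arm:
  steps:
    - {"turn": [0,0,0],"dp": [0,0.25,0.4],"claw": 1}
    - {"turn": [0,0,0],"dp": [0,0.5,0.6],"claw": 1}
    - {"turn": [0,0,0],"dp": [0,1,0.6],"claw": 1}

```text
t: 8.27
ee_pos: [445.4, -281.8, 148.7]
orientation: [-1.577, -0.011, -0.017]
ft_force: [1.3, -0.1, 0.2]
width: 88.1
```

```bash
python3 - <<'E'
from h import *
state(); d=snap('side','side5'); snap('top','top5')
a=cv2.imread('pics/side5.png'); cv2.imwrite('pics/s5c.png',cv2.resize(a[140:380,200:420],None,fx=2.5,fy=2.5,interpolation=cv2.INTER_CUBIC))
measure('top5');measure('side5')
d=load('top0')
for n,u,v in [('Af',312.6,234),('Ab',310,252.5),('Bf',334.3,238.5),('Bb',334.0,256.7)]: print(n,onplane(d,u,v,28.).round(1))
E
```

```text
t 8.27 pos [ 445.4 -281.8  148.7] jaw [ 1.    -0.004  0.018] fing [ 0.018 -0.007 -1.   ] F [ 1.3 -0.1  0.2] w 88.1 q [-0.59  0.38  1.91  0.01  0.83 -0.59]
black px [302 233  18  19 266] ztop 29.9 cen [491.9   9.5] lo [467. -16.] hi [517.  35.] rect [490.5  11.1] [51.  51.4] 79.0
black px [326 239  17  18 272] ztop 29.9 cen [477.3 -60.8] lo [452. -85.] hi [503. -37.] rect [477.3 -60.9] [50.5 47.9] 0.3
blue px [ 181  248   44   37 1515] ztop 7.0 cen [419.9 335.4] lo [368. 272.] hi [472. 399.] rect [420.7 335.5] [129.4 106.6] 89.3
yellow px [ 231  243   58   41 1993] ztop 7.0 cen [429.8 163.6] lo [375.  80.] hi [484. 247.] rect [431.2 163.9] [107.7 167.8] 5.2
red px [382 175   5  28 119] ztop 88.2 cen [ 650.3 -207.5] lo [ 613. -211.] hi [ 688. -204.] rect [ 649.6 -207.4] [ 6.1 76.6] 89.7
white px [ 291  169   98   43 3864] ztop 31.2 cen [649.9 -81.8] lo [ 586. -217.] hi [714.  54.] rect [650.3 -85.4] [129.2 279.9] 0.2
green px [ 214  156   71   62 3369] ztop 111.8 cen [650.5 184.4] lo [565.  88.] hi [736. 281.] rect [649.7 184.3] [197.8 176.8] 89.8
black px [308 180   8  16  85] ztop 73
[... 509 characters left out ...]
51.9 -372.9] lo [ 431. -386.] hi [ 473. -359.] rect [ 455.1 -376.8] [48.3 15.8] 26.1
red px [328 245  25  14 312] ztop 85.8 cen [ 649.9 -212.8] lo [ 614. -219.] hi [ 686. -207.] rect [ 650.6 -212.9] [73.9 12.2] 2.7
jarlid px [263 287  21  21 329] ztop 55.3 cen [ 444. -357.] lo [ 417. -385.] hi [ 471. -329.] rect [ 444.1 -356.5] [55.6 58.8] 5.6
cork px [256 296  34  24 390] ztop 3.9 cen [ 440.5 -365.5] lo [ 392. -400.] hi [ 489. -331.] rect [ 440.4 -364.1] [98.1 72.2] 2.3
green px [ 307  141   51   36 1203] ztop 110.4 cen [651.1 180.2] lo [565.  84.] hi [737. 276.] rect [651.5 181.6] [200.6 175. ] 89.6
Af [517.3   3.3  28. ]
Ab [462.2  10.8  28. ]
Bf [504.1 -61.7  28. ]
Bb [450.  -60.8  28. ]
```

View pics/s5c.png

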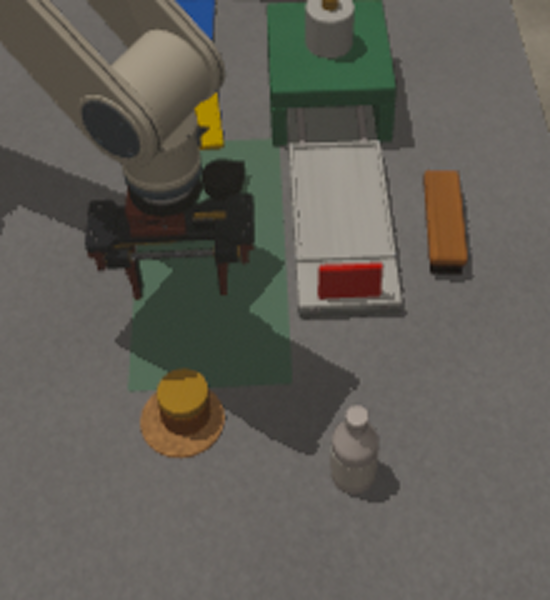

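View pics/top5.png

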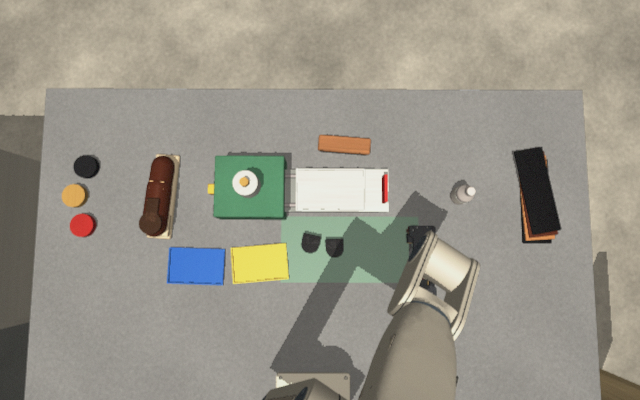

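The jar stands upright on the coaster at (444,-357), and the blocks haven't moved. Now block B at (477,-61), gripped along its x, since the gap between the blocks is too narrow for a finger.

Emit:
jog_arm:
  steps:
    - {"turn": [0.002,0.006,0.001],"dp": [0.1,0.4,0],"claw": 1}
    - {"turn": [0.002,0.006,0.001],"dp": [0.2,0.9,0],"claw": 1}
    - {"turn": [0.002,0.006,0.001],"dp": [0.2,0.95,0],"claw": 1}

```text
t: 8.62
ee_pos: [457.8, -195.3, 144.7]
orientation: [-1.563, 0.003, 0.013]
ft_force: [0.3, -0.0, -1.6]
width: 87.6
```

Emit:
jog_arm:
  steps:
    - {"turn": [0,0,0],"dp": [0.1,0.4,0],"claw": 1}
    - {"turn": [0,0,0],"dp": [0.1,0.9,0],"claw": 1}
    - {"turn": [0,0,0],"dp": [0.1,0.95,0],"claw": 1}

```text
t: 8.87
ee_pos: [464.9, -115.6, 143.7]
orientation: [-1.561, 0.003, 0.017]
ft_force: [-0.6, -0.1, -0.0]
width: 87.9
```

Emit:
jog_arm:
  steps:
    - {"turn": [0,0,0],"dp": [0.05,0.4,0],"claw": 1}
    - {"turn": [0,0,0],"dp": [0.1,0.87,0],"claw": 1}
    - {"turn": [0,0,0],"dp": [0.1,0.87,-0.4],"claw": 1}
    - {"turn": [0,0,0],"dp": [0.1,0.87,-0.8],"claw": 1}
    - {"turn": [0,0,0],"dp": [0.1,0.87,-1],"claw": 1}
    - {"turn": [0,0,0],"dp": [0.1,0.87,-1],"claw": 1}

```text
t: 9.37
ee_pos: [470.5, -46.2, 60.3]
orientation: [-1.561, 0.007, 0.022]
ft_force: [-1.0, 0.4, 0.4]
width: 87.5
```

```bash
python3 - <<'E'
from h import *
state(); d=snap('side','side6')
a=cv2.imread('pics/side6.png'); cv2.imwrite('pics/s6c.png',cv2.resize(a[140:280,220:360],None,fx=4,fy=4,interpolation=cv2.INTER_CUBIC))
E
```

```text
t 9.37 pos [470.5 -46.2  60.3] jaw [ 1.     0.01  -0.019] fing [-0.019  0.01  -1.   ] F [-1.   0.4  0.4] w 87.5 q [-0.13  0.48  2.04  0.01  0.64 -0.15]
```

View pics/s6c.png

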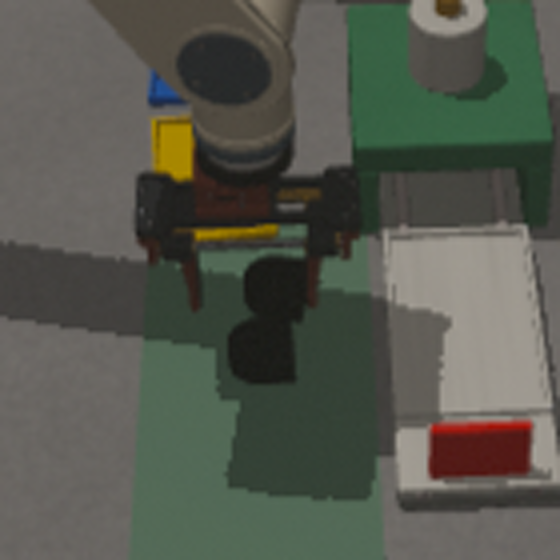

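The gripper is above the blocks but about 15 mm too far in +y. Correct, settle, then descend.

Emit:
jog_arm:
  steps:
    - {"turn": [-0.003,-0.006,-0.003],"dp": [0.08,-0.19,0],"claw": 1}
    - {"turn": [-0.003,-0.006,-0.003],"dp": [0.08,-0.19,0],"claw": 1}
    - {"turn": [-0.003,-0.006,-0.003],"dp": [0.08,-0.19,0],"claw": 1}
    - {"turn": [-0.003,-0.006,-0.003],"dp": [0.08,-0.19,0],"claw": 1}

```text
t: 9.75
ee_pos: [478.4, -61.9, 62.8]
orientation: [-1.57, -0.001, -0.003]
ft_force: [-1.0, 0.2, -0.1]
width: 87.9
```

```bash
python3 - <<'E'
from h import *
state()
E
```

```text
t 9.75 pos [478.4 -61.9  62.8] jaw [ 1.    -0.001  0.003] fing [ 0.003  0.001 -1.   ] F [-1.   0.2 -0.1] w 87.9 q [-0.15  0.48  2.04  0.    0.62 -0.15]
```

Emit:
jog_arm:
  steps:
    - {"turn": [0,0,0],"dp": [-0.01,0.01,-0.25],"claw": 1}
    - {"turn": [0,0,0],"dp": [-0.01,0.01,-0.5],"claw": 1}
    - {"turn": [0,0,0],"dp": [-0.01,0.01,-0.69],"claw": 1}
    - {"turn": [0,0,0],"dp": [-0.01,0.01,-0.69],"claw": 1}
    - {"turn": [0,0,0],"dp": [-0.01,0.01,-0.69],"claw": 1}
    - {"turn": [0,0,0],"dp": [-0.01,0.01,-0.69],"claw": 1}

```text
t: 10.25
ee_pos: [478.1, -61.0, 8.5]
orientation: [-1.57, -0.002, -0.004]
ft_force: [0.6, -0.2, 0.5]
width: 88.2
```

Emit:
jog_arm:
  steps:
    - {"turn": [0,0,0],"dp": [0,0,-0.055],"claw": 1}
    - {"turn": [0,0,0],"dp": [0,0,-0.055],"claw": 0.8}
    - {"turn": [0,0,0],"dp": [0,0,-0.055],"claw": 0.65}
    - {"turn": [0,0,0],"dp": [0,0,-0.055],"claw": 0.5}
    - {"turn": [0,0,0],"dp": [0,0,-0.055],"claw": 0.5}
    - {"turn": [0,0,0],"dp": [0,0,-0.055],"claw": 0.5}
    - {"turn": [0,0,0],"dp": [0,0,-0.055],"claw": 0.5}
    - {"turn": [0,0,0],"dp": [0,0,-0.055],"claw": 0.5}

```text
t: 10.92
ee_pos: [477.8, -61.0, 4.1]
orientation: [-1.57, -0.002, -0.003]
ft_force: [-2.3, -0.9, 3.7]
width: 55.5
```

Emit:
jog_arm:
  steps:
    - {"turn": [0,0,0],"dp": [0,0,0.2],"claw": 0.5}
    - {"turn": [0,0,0],"dp": [0,0,0.4],"claw": 0.5}
    - {"turn": [0,0,0],"dp": [0,0,0.6],"claw": 0.5}
    - {"turn": [0,0,0],"dp": [0,0,0.8],"claw": 0.5}
    - {"turn": [0,0,0],"dp": [0,0,0.8],"claw": 0.5}

```text
t: 11.33
ee_pos: [479.6, -61.3, 70.3]
orientation: [-1.571, -0.006, -0.007]
ft_force: [0.7, -0.0, -0.7]
width: 56.2
```

```bash
python3 - <<'E'
from h import *
state(); d=snap('side','side7')
a=cv2.imread('pics/side7.png'); cv2.imwrite('pics/s7c.png',cv2.resize(a[140:280,220:360],None,fx=4,fy=4,interpolation=cv2.INTER_CUBIC))
E
```

```text
t 11.33 pos [479.6 -61.3  70.3] jaw [ 1.    -0.001  0.008] fing [ 0.008 -0.    -1.   ] F [ 0.7 -0.  -0.7] w 56.2 q [-0.15  0.47  2.03  0.    0.63 -0.15]
```

View pics/s7c.png

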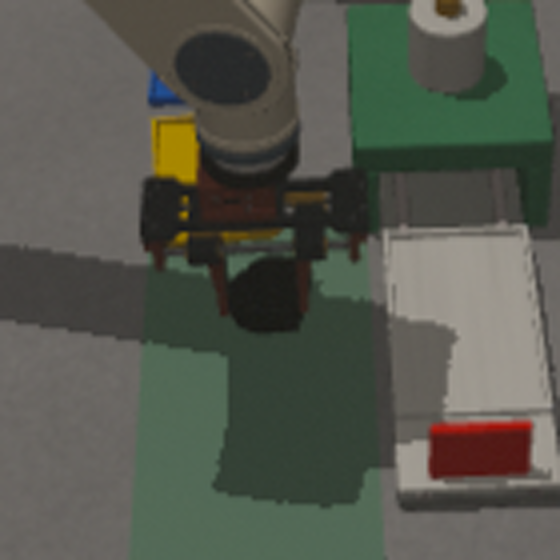

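Block B is held at 56 mm. Carry it to the shuttle at (650,-100).

Emit:
jog_arm:
  steps:
    - {"turn": [0,0,0],"dp": [0.25,-0.05,0],"claw": 0.5}
    - {"turn": [0,0,0],"dp": [0.5,-0.11,0],"claw": 0.5}
    - {"turn": [0,0,0],"dp": [0.75,-0.16,0],"claw": 0.5}
    - {"turn": [0,0,0],"dp": [1,-0.22,0],"claw": 0.5}

```text
t: 11.72
ee_pos: [559.3, -78.9, 67.8]
orientation: [-1.571, -0.003, -0.005]
ft_force: [-0.3, 0.1, -0.8]
width: 55.9
```

Emit:
jog_arm:
  steps:
    - {"turn": [0,0,0],"dp": [0.25,-0.05,0],"claw": 0.5}
    - {"turn": [0,0,0],"dp": [0.5,-0.11,0],"claw": 0.5}
    - {"turn": [0,0,0],"dp": [0.75,-0.16,0],"claw": 0.5}
    - {"turn": [0,0,0],"dp": [1,-0.22,0],"claw": 0.5}
    - {"turn": [0,0,0],"dp": [1,-0.22,0],"claw": 0.5}

```text
t: 12.13
ee_pos: [642.6, -97.2, 66.6]
orientation: [-1.571, -0.005, -0.007]
ft_force: [0.4, -0.1, -0.2]
width: 55.7
```

```bash
python3 - <<'E'
from h import *
state()
E
```

```text
t 12.13 pos [642.6 -97.2  66.6] jaw [ 1.    -0.001  0.008] fing [ 0.008 -0.    -1.   ] F [ 0.4 -0.1 -0.2] w 55.7 q [-0.17  0.65  1.66  0.    0.82 -0.17]
```

Emit:
jog_arm:
  steps:
    - {"turn": [0,0.002,0],"dp": [0.08,-0.04,-0.15],"claw": 0.5}
    - {"turn": [0,0.002,0],"dp": [0.08,-0.04,-0.3],"claw": 0.5}
    - {"turn": [0,0.002,0],"dp": [0.08,-0.04,-0.4],"claw": 0.5}
    - {"turn": [0,0.002,0],"dp": [0.08,-0.04,-0.4],"claw": 0.5}
    - {"turn": [0,0.002,0],"dp": [0.08,-0.04,-0.4],"claw": 0.5}

```text
t: 12.55
ee_pos: [647.2, -100.0, 33.2]
orientation: [-1.57, 0.002, 0.0]
ft_force: [-0.2, 0.6, -0.7]
width: 55.7
```

```bash
python3 - <<'E'
from h import *
state()
E
```

```text
t 12.55 pos [ 647.2 -100.    33.2] jaw [ 1.    -0.001 -0.001] fing [-0.001  0.    -1.   ] F [-0.2  0.6 -0.7] w 55.7 q [-0.17  0.71  1.65  0.    0.79 -0.17]
```

Emit:
jog_arm:
  steps:
    - {"turn": [0,0,0],"dp": [0,0,-0.012],"claw": 0.5}
    - {"turn": [0,0,0],"dp": [0,0,-0.012],"claw": 0.5}
    - {"turn": [0,0,0],"dp": [0,0,-0.012],"claw": 0.7}
    - {"turn": [0,0,0],"dp": [0,0,-0.012],"claw": 0.8}
    - {"turn": [0,0,0],"dp": [0,0,-0.012],"claw": 0.8}

```text
t: 12.97
ee_pos: [647.4, -100.0, 32.6]
orientation: [-1.571, 0.001, -0.0]
ft_force: [0.4, 0.4, -0.4]
width: 69.5
```

Emit:
jog_arm:
  steps:
    - {"turn": [0,0,0],"dp": [0,0,0.2],"claw": 0.8}
    - {"turn": [0,0,0],"dp": [0,0,0.5],"claw": 0.9}
    - {"turn": [0,0,0],"dp": [0,0,0.9],"claw": 1}
    - {"turn": [0,0,0],"dp": [0,0,1],"claw": 1}

```text
t: 13.3
ee_pos: [649.9, -100.4, 117.2]
orientation: [-1.572, -0.004, -0.005]
ft_force: [1.3, 0.0, 1.1]
width: 86.4
```

Emit:
jog_arm:
  steps:
    - {"turn": [0,0,-0.03],"dp": [-0.3,0.2,0.2],"claw": 1}
    - {"turn": [0,0,-0.055],"dp": [-0.7,0.5,0.2],"claw": 1}
    - {"turn": [0,0,-0.055],"dp": [-0.8,0.6,0.2],"claw": 1}
    - {"turn": [0,0,-0.055],"dp": [-0.8,0.6,0.2],"claw": 1}

```text
t: 13.63
ee_pos: [583.4, -50.9, 133.2]
orientation: [-1.568, 0.132, -0.137]
ft_force: [0.0, 0.3, 0.2]
width: 87.8
```

```bash
python3 - <<'E'
from h import *
state(); d=snap('side','side8'); measure('side8')
a=cv2.imread('pics/side8.png'); cv2.imwrite('pics/s8c.png',cv2.resize(a[140:280,220:400],None,fx=4,fy=4,interpolation=cv2.INTER_CUBIC))
E
```

```text
t 13.63 pos [583.4 -50.9 133.2] jaw [ 0.985 -0.171  0.004] fing [ 0.004 -0.001 -1.   ] F [0.  0.3 0.2] w 87.8 q [-0.11  0.48  1.78 -0.    0.88  0.07]
black px [344 181  14  15 135] ztop 75.4 cen [725.9  84.3] lo [713.  80.] hi [739.  89.] rect [725.6  85.3] [ 8.5 25.7] 83.6
black px [308 185  11  11  77] ztop 61.5 cen [574.6  85.6] lo [566.  82.] hi [583.  89.] rect [574.7  85.8] [18.4  6.7] 4.1
black px [281 204  17  15 200] ztop 27.5 cen [492.3   6.5] lo [464. -21.] hi [520.  34.] rect [491.2   7.1] [57.7 56.2] 85.1
black px [328 220  18  18 285] ztop 55.9 cen [ 650.8 -103.1] lo [ 625. -130.] hi [677. -76.] rect [ 649.1 -103.1] [55.1 56.3] 3.0
black px [265 299  19  14  84] ztop 34.3 cen [ 448.4 -374.7] lo [ 423. -389.] hi [ 473. -361.] rect [ 449.9 -377.3] [54.5 19.5] 16.3
blue px [257 143  29  23 563] ztop 6.5 cen [420.9 332.2] lo [368. 267.] hi [473. 397.] rect [421.3 331.1] [135.4 107.8] 88.1
yellow px [258 167  32  35 884] ztop 5.8 cen [431.1 159.7] lo [374.  77.] hi [488. 242.] rect [430.4 160.5] [109.2 171.4] 4.9
red px [328 245  25  14 323] ztop 86.1 cen [ 651. -212.] lo [ 614. -218.] hi [ 688. -206.] rect [ 651.  -212.4] [12.3 74.6] 89.0
jarlid px [263 287  21  21 329] ztop 55.2 cen [ 443.9 -357.1] lo [ 417. -385.] hi [ 471. -329.] rect [ 443.9 -356.5] [54.8 59.7] 1.2
cork px [256 296  34  25 382] ztop 3.7 cen [ 440.4 -364.5] lo [ 392. -399.] hi [ 489. -330.] rect [ 440.  -363.2] [74.  98.2] 89.6
green px [325 141  33  36 463] ztop 110.7 cen [685.3 178.3] lo [634.  85.] hi [737. 271.] rect [717.2 176.6] [177.2 117.2] 61.5
```

View pics/s8c.png

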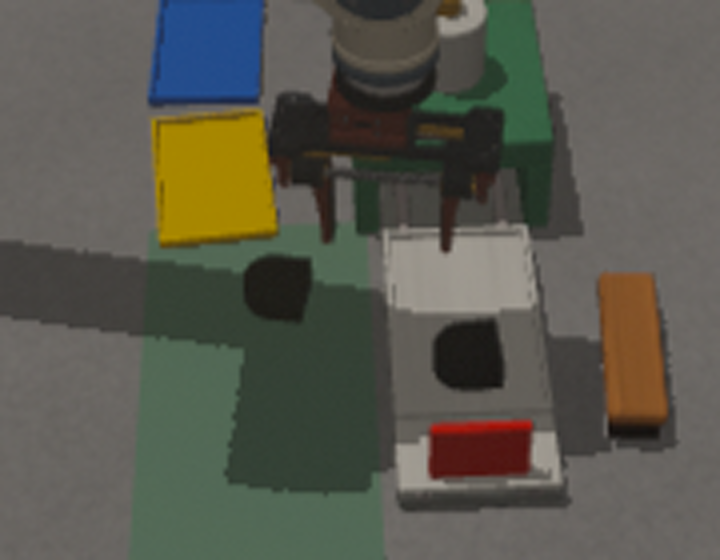

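Block B lies flat on the shuttle at about (650,-102). Now block A at (490,7), with the jaw turned to -10°.

Emit:
jog_arm:
  steps:
    - {"turn": [0,0,0],"dp": [-0.4,0.3,0],"claw": 1}
    - {"turn": [0,0,0],"dp": [-0.8,0.6,0],"claw": 1}
    - {"turn": [0,0,0],"dp": [-1,0.72,-0.4],"claw": 1}
    - {"turn": [0,0,0],"dp": [-1,0.72,-0.8],"claw": 1}
    - {"turn": [0,0,0],"dp": [-1,0.72,-0.8],"claw": 1}
    - {"turn": [0,0,0],"dp": [-1,0.72,-0.8],"claw": 1}

```text
t: 14.18
ee_pos: [505.8, 5.4, 68.3]
orientation: [-1.568, 0.132, -0.136]
ft_force: [0.0, 0.6, 0.2]
width: 87.7
```

```bash
python3 - <<'E'
from h import *
state()
E
```

```text
t 14.18 pos [505.8   5.4  68.3] jaw [ 0.985 -0.17   0.003] fing [ 0.003 -0.002 -1.   ] F [0.  0.6 0.2] w 87.7 q [-0.01  0.5   1.98 -0.    0.66  0.16]
```

Emit:
jog_arm:
  steps:
    - {"turn": [0,0,0],"dp": [-0.2,0.02,0],"claw": 1}
    - {"turn": [0,0,0],"dp": [-0.2,0.02,-0.25],"claw": 1}
    - {"turn": [0,0,0],"dp": [-0.2,0.02,-0.5],"claw": 1}
    - {"turn": [0,0,0],"dp": [-0.2,0.02,-0.78],"claw": 1}
    - {"turn": [0,0,0],"dp": [-0.2,0.02,-0.8],"claw": 1}
    - {"turn": [0,0,0],"dp": [-0.2,0.02,-0.8],"claw": 1}
    - {"turn": [0,0,0],"dp": [-0.2,0.02,-0.8],"claw": 1}

```text
t: 14.77
ee_pos: [491.6, 6.6, 5.6]
orientation: [-1.568, 0.13, -0.138]
ft_force: [-0.8, 0.2, 0.6]
width: 87.7
```

```bash
python3 - <<'E'
from h import *
state()
E
```

```text
t 14.77 pos [491.6   6.6   5.6] jaw [ 0.985 -0.17   0.005] fing [ 0.005 -0.002 -1.   ] F [-0.8  0.2  0.6] w 87.7 q [-0.01  0.6   2.03 -0.    0.51  0.17]
```

Emit:
jog_arm:
  steps:
    - {"turn": [0,0,0],"dp": [-0.01,0,-0.02],"claw": 0.8}
    - {"turn": [0,0,0],"dp": [-0.01,0,-0.02],"claw": 0.65}
    - {"turn": [0,0,0],"dp": [-0.01,0,-0.02],"claw": 0.5}
    - {"turn": [0,0,0],"dp": [-0.01,0,-0.02],"claw": 0.5}
    - {"turn": [0,0,0],"dp": [-0.01,0,-0.02],"claw": 0.5}
    - {"turn": [0,0,0],"dp": [-0.01,0,-0.02],"claw": 0.5}
    - {"turn": [0,0,0],"dp": [-0.01,0,-0.02],"claw": 0.5}

```text
t: 15.35
ee_pos: [490.6, 6.6, 4.2]
orientation: [-1.568, 0.131, -0.138]
ft_force: [-1.4, 0.4, 6.2]
width: 55.9
```

Emit:
jog_arm:
  steps:
    - {"turn": [0,0,0],"dp": [0,0,0.2],"claw": 0.5}
    - {"turn": [0,0,0],"dp": [0,0,0.4],"claw": 0.5}
    - {"turn": [0,0,0],"dp": [0,0,0.6],"claw": 0.5}
    - {"turn": [0,0,0],"dp": [0,0,0.8],"claw": 0.5}
    - {"turn": [0,0,0],"dp": [0,0,0.8],"claw": 0.5}

```text
t: 15.77
ee_pos: [492.3, 6.6, 70.5]
orientation: [-1.568, 0.127, -0.141]
ft_force: [0.9, -0.3, -0.3]
width: 55.9
```

```bash
python3 - <<'E'
from h import *
state()
E
```

```text
t 15.77 pos [492.3   6.6  70.5] jaw [ 0.985 -0.17   0.009] fing [ 0.009 -0.002 -1.   ] F [ 0.9 -0.3 -0.3] w 55.9 q [-0.01  0.48  2.02 -0.    0.64  0.16]
```

Emit:
jog_arm:
  steps:
    - {"turn": [0,0.003,0.03],"dp": [0.25,-0.05,0],"claw": 0.5}
    - {"turn": [0,0.003,0.054],"dp": [0.5,-0.1,0],"claw": 0.5}
    - {"turn": [0,0.003,0.054],"dp": [0.75,-0.14,0],"claw": 0.5}
    - {"turn": [0,0.003,0.054],"dp": [1,-0.17,0],"claw": 0.5}

```text
t: 16.1
ee_pos: [572.9, -7.2, 69.6]
orientation: [-1.572, 0.001, -0.0]
ft_force: [-0.0, -0.2, -0.4]
width: 55.6
```

Emit:
jog_arm:
  steps:
    - {"turn": [0,0,0],"dp": [0.25,-0.05,0],"claw": 0.5}
    - {"turn": [0,0,0],"dp": [0.5,-0.1,0],"claw": 0.5}
    - {"turn": [0,0,0],"dp": [0.75,-0.14,0],"claw": 0.5}
    - {"turn": [0,0,0],"dp": [0.95,-0.17,0],"claw": 0.5}
    - {"turn": [0,0,0],"dp": [0.95,-0.17,0],"claw": 0.5}
    - {"turn": [0,0,0],"dp": [0.95,-0.17,0],"claw": 0.5}

```text
t: 16.6
ee_pos: [648.4, -20.8, 68.2]
orientation: [-1.572, 0.002, 0.001]
ft_force: [-0.3, -0.2, -0.6]
width: 55.7
```

```bash
python3 - <<'E'
from h import *
state()
E
```

```text
t 16.60 pos [648.4 -20.8  68.2] jaw [ 1.    -0.001 -0.002] fing [-0.002 -0.001 -1.   ] F [-0.3 -0.2 -0.6] w 55.7 q [-0.05  0.65  1.65 -0.    0.84 -0.05]
```

Emit:
jog_arm:
  steps:
    - {"turn": [0,0,0],"dp": [0.01,0,-0.15],"claw": 0.5}
    - {"turn": [0,0,0],"dp": [0.01,0,-0.3],"claw": 0.5}
    - {"turn": [0,0,0],"dp": [0.01,0,-0.44],"claw": 0.5}
    - {"turn": [0,0,0],"dp": [0.01,0,-0.44],"claw": 0.5}
    - {"turn": [0,0,0],"dp": [0.01,0,-0.44],"claw": 0.5}
    - {"turn": [0,0,0],"dp": [0.01,0,-0.44],"claw": 0.5}

```text
t: 17.1
ee_pos: [648.3, -20.7, 32.0]
orientation: [-1.572, 0.004, 0.002]
ft_force: [-0.7, -0.4, -0.8]
width: 55.9
```

Emit:
jog_arm:
  steps:
    - {"turn": [0,0,0],"dp": [0,0,0],"claw": 0.65}
    - {"turn": [0,0,0],"dp": [0,0,0],"claw": 0.8}
    - {"turn": [0,0,0],"dp": [0,0,0],"claw": 0.8}
    - {"turn": [0,0,0],"dp": [0,0,0],"claw": 0.8}

```text
t: 17.43
ee_pos: [648.4, -20.7, 32.2]
orientation: [-1.572, 0.003, 0.002]
ft_force: [-0.6, 0.9, 1.1]
width: 69.2
```

Emit:
jog_arm:
  steps:
    - {"turn": [0,0,0],"dp": [0,0,0.2],"claw": 0.8}
    - {"turn": [0,0,0],"dp": [0,0,0.5],"claw": 0.8}
    - {"turn": [0,0,0],"dp": [0,0,0.9],"claw": 0.8}
    - {"turn": [0,0,0],"dp": [0,0,1],"claw": 0.8}

```text
t: 17.77
ee_pos: [650.9, -20.8, 116.7]
orientation: [-1.572, -0.001, -0.003]
ft_force: [1.1, -0.1, 0.8]
width: 70.1
```

Emit:
jog_arm:
  steps:
    - {"turn": [0,0,0],"dp": [0,-0.4,0.2],"claw": 0}
    - {"turn": [0,0,0],"dp": [0,-0.8,0.3],"claw": 0}
    - {"turn": [0,0,0],"dp": [0,-1,0.3],"claw": 0}

```text
t: 18.02
ee_pos: [652.5, -103.4, 143.2]
orientation: [-1.574, -0.005, -0.007]
ft_force: [1.3, -0.2, 0.1]
width: 53.7
```

Emit:
jog_arm:
  steps:
    - {"turn": [0,0,0],"dp": [0,-0.4,0],"claw": 0}
    - {"turn": [0,0,0],"dp": [0,-0.8,0],"claw": 0}
    - {"turn": [0,0,0],"dp": [0,-1,0],"claw": 0}

```text
t: 18.27
ee_pos: [652.0, -186.4, 142.5]
orientation: [-1.574, -0.003, -0.008]
ft_force: [0.3, -0.1, 0.6]
width: 33.5
```

Emit:
jog_arm:
  steps:
    - {"turn": [0,0,0],"dp": [0,-0.4,0],"claw": 0}
    - {"turn": [0,0,0],"dp": [0,-0.8,0],"claw": 0}
    - {"turn": [0,0,0],"dp": [0,-1,0],"claw": 0}
    - {"turn": [0,0,0],"dp": [0,-1,0],"claw": 0}
    - {"turn": [0,0,0],"dp": [0,-1,0],"claw": 0}

```text
t: 18.68
ee_pos: [651.5, -266.1, 141.5]
orientation: [-1.573, -0.001, -0.009]
ft_force: [-0.3, 0.7, 0.8]
width: 1.5
```

```bash
python3 - <<'E'
from h import *
state(); d=snap('side','side9'); measure('side9'); snap('top','top9')
a=cv2.imread('pics/side9.png'); cv2.imwrite('pics/s9c.png',cv2.resize(a[140:280,220:400],None,fx=4,fy=4,interpolation=cv2.INTER_CUBIC))
E
```

```text
t 18.68 pos [ 651.5 -266.1  141.5] jaw [ 1.    -0.005  0.006] fing [ 0.006 -0.002 -1.   ] F [-0.3  0.7  0.8] w 1.5 q [-0.4   0.62  1.5   0.    1.02 -0.4 ]
black px [308 181   7  16  78] ztop 69.3 cen [573.7  91.5] lo [563.  83.] hi [584. 100.] rect [571.4  90.1] [12.6 26.1] 60.7
black px [265 299  19  13  80] ztop 34.7 cen [ 448.2 -372.9] lo [ 423. -387.] hi [ 473. -359.] rect [ 450.  -375.6] [54.9 18.6] 18.2
blue px [257 144  28  22 456] ztop 6.3 cen [418.8 331.9] lo [368. 267.] hi [469. 397.] rect [421.1 331.4] [134.  107.1] 88.4
yellow px [258 167  32  35 889] ztop 5.7 cen [429.8 161. ] lo [374.  77.] hi [486. 245.] rect [430.7 159.9] [107.3 173.1] 4.5
red px [327 245  26  14 278] ztop 85.0 cen [ 651.1 -211.5] lo [ 614. -217.] hi [ 688. -206.] rect [ 651.2 -211.8] [74.9 11.6] 0.5
jarlid px [263 287  21  21 333] ztop 55.2 cen [ 444.7 -357.2] lo [ 418. -385.] hi [ 471. -329.] rect [ 445.2 -356.3] [55.9 59.1] 11.5
cork px [256 296  34  24 391] ztop 4.1 cen [ 440.5 -365.2] lo [ 392. -399.] hi [ 489. -331.] rect [ 440.  -362.9] [73.8 98.2] 89.2
```

View pics/s9c.png

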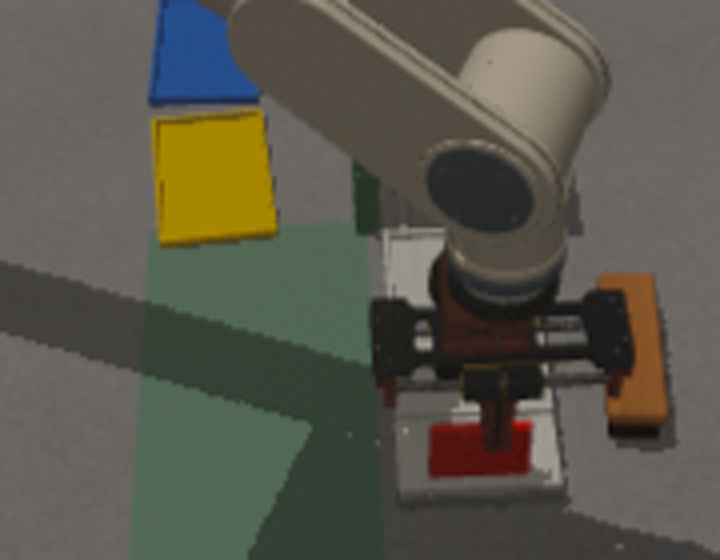

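View pics/top9.png

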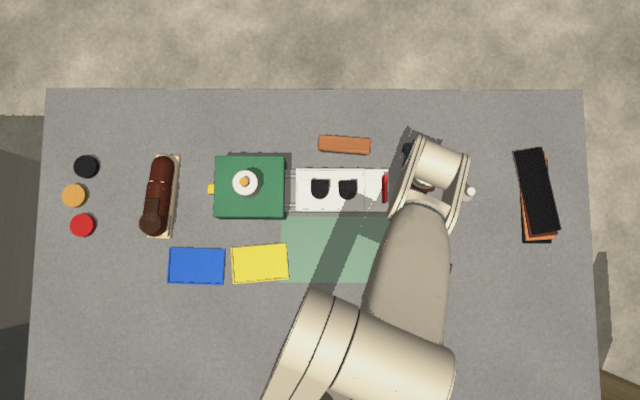

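The top view shows both blocks on the shuttle at (320,188) and (347,189), and the closed fingers are outside the plate, clear of the bottle. Lower to plate height.

Emit:
jog_arm:
  steps:
    - {"turn": [0,0,0],"dp": [0,0.08,-0.4],"claw": 0}
    - {"turn": [0,0,0],"dp": [0,0.08,-0.8],"claw": 0}
    - {"turn": [0,0,0],"dp": [0,0.08,-1],"claw": 0}
    - {"turn": [0,0,0],"dp": [0,0.08,-1],"claw": 0}
    - {"turn": [0,0,0],"dp": [0,0.08,-1],"claw": 0}
    - {"turn": [0,0,0],"dp": [0,0.08,-1],"claw": 0}

```text
t: 19.28
ee_pos: [652.9, -258.2, 63.4]
orientation: [-1.574, -0.004, -0.008]
ft_force: [0.2, 0.0, 1.1]
width: 0.4
```

```bash
python3 - <<'E'
from h import *
state(); d=snap('side','side10')
a=cv2.imread('pics/side10.png'); cv2.imwrite('pics/s10c.png',cv2.resize(a[180:320,260:440],None,fx=4,fy=4,interpolation=cv2.INTER_CUBIC))
E
```

```text
t 19.28 pos [ 652.9 -258.2   63.4] jaw [ 1.    -0.002  0.008] fing [ 0.008 -0.003 -1.   ] F [0.2 0.  1.1] w 0.4 q [-0.39  0.72  1.53  0.    0.89 -0.39]
```

View pics/s10c.png

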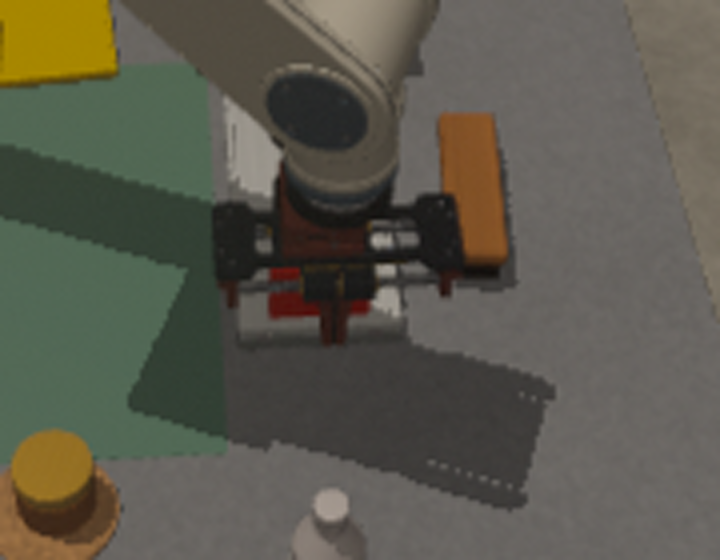

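Emit:
jog_arm:
  steps:
    - {"turn": [0,0,0],"dp": [0,0.1,-0.04],"claw": 0}
    - {"turn": [0,0,0],"dp": [0,0.2,-0.04],"claw": 0}
    - {"turn": [0,0,0],"dp": [0,0.3,-0.04],"claw": 0}
    - {"turn": [0,0,0],"dp": [0,0.4,-0.04],"claw": 0}
    - {"turn": [0,0,0],"dp": [0,0.48,-0.04],"claw": 0}
    - {"turn": [0,0,0],"dp": [0,0.56,-0.04],"claw": 0}
    - {"turn": [0,0,0],"dp": [0,0.64,-0.04],"claw": 0}
    - {"turn": [0,0,0],"dp": [0,0.72,-0.04],"claw": 0}

```text
t: 20.0
ee_pos: [653.4, -201.7, 61.3]
orientation: [-1.577, -0.006, -0.009]
ft_force: [-1.0, -7.5, 1.5]
width: 0.6
```

```bash
python3 - <<'E'
from h import *
state()
E
```

```text
t 20.00 pos [ 653.4 -201.7   61.3] jaw [ 1.    -0.002  0.01 ] fing [ 0.01  -0.006 -1.   ] F [-1.  -7.5  1.5] w 0.6 q [-0.32  0.7   1.58 -0.    0.85 -0.31]
```

Contact, pushing with 7.5 N. Continue at about 90 mm/s.

Emit:
jog_arm:
  steps:
    - {"turn": [0,0,0],"dp": [0,0.1,0],"claw": 0}
    - {"turn": [0,0,0],"dp": [0,0.2,0],"claw": 0}
    - {"turn": [0,0,0],"dp": [0,0.3,0],"claw": 0}
    - {"turn": [0,0,0],"dp": [0,0.4,0],"claw": 0}
    - {"turn": [0,0,0],"dp": [0,0.5,0],"claw": 0}
    - {"turn": [0,0,0],"dp": [0,0.6,0],"claw": 0}
    - {"turn": [0,0,0],"dp": [0,0.7,0],"claw": 0}
    - {"turn": [0,0,0],"dp": [0,0.8,0],"claw": 0}
    - {"turn": [0,0,0],"dp": [0,0.9,0],"claw": 0}
    - {"turn": [0,0,0],"dp": [0,1,0],"claw": 0}

```text
t: 20.83
ee_pos: [653.6, -123.0, 61.4]
orientation: [-1.58, -0.007, -0.009]
ft_force: [-0.2, -11.9, -3.4]
width: 0.1
```

Emit:
jog_arm:
  steps:
    - {"turn": [0,0,0],"dp": [0,0.1,0],"claw": 0}
    - {"turn": [0,0,0],"dp": [0,0.2,0],"claw": 0}
    - {"turn": [0,0,0],"dp": [0,0.3,0],"claw": 0}
    - {"turn": [0,0,0],"dp": [0,0.4,0],"claw": 0}
    - {"turn": [0,0,0],"dp": [0,0.5,0],"claw": 0}
    - {"turn": [0,0,0],"dp": [0,0.6,0],"claw": 0}
    - {"turn": [0,0,0],"dp": [0,0.7,0],"claw": 0}
    - {"turn": [0,0,0],"dp": [0,0.8,0],"claw": 0}
    - {"turn": [0,0,0],"dp": [0,0.9,0],"claw": 0}
    - {"turn": [0,0,0],"dp": [0,1,0],"claw": 0}

```text
t: 21.67
ee_pos: [653.7, -44.8, 61.4]
orientation: [-1.583, -0.009, -0.009]
ft_force: [1.8, -14.3, -2.7]
width: 0.7
```

```bash
python3 - <<'E'
from h import *
state()
E
```

```text
t 21.67 pos [653.7 -44.8  61.4] jaw [ 1.    -0.     0.011] fing [ 0.011 -0.012 -1.   ] F [  1.8 -14.3  -2.7] w 0.7 q [-0.08  0.66  1.65 -0.02  0.82 -0.07]
```

Emit:
jog_arm:
  steps:
    - {"turn": [0,0,0],"dp": [0,0.06,0],"claw": 0}
    - {"turn": [0,0,0],"dp": [0,0.12,0],"claw": 0}
    - {"turn": [0,0,0],"dp": [0,0.17,0],"claw": 0}
    - {"turn": [0,0,0],"dp": [0,0.22,0],"claw": 0}
    - {"turn": [0,0,0],"dp": [0,0.27,0],"claw": 0}
    - {"turn": [0,0,0],"dp": [0,0.32,0],"claw": 0}
    - {"turn": [0,0,0],"dp": [0,0.36,0],"claw": 0}
    - {"turn": [0,0,0],"dp": [0,0.36,0],"claw": 0}

```text
t: 22.33
ee_pos: [653.8, -16.8, 61.5]
orientation: [-1.585, -0.01, -0.009]
ft_force: [1.4, -8.1, -1.7]
width: 0.5
```

```bash
python3 - <<'E'
from h import *
state(); snap('side','side11'); measure('side11')
E
```

```text
t 22.33 pos [653.8 -16.8  61.5] jaw [1.    0.001 0.012] fing [ 0.012 -0.014 -1.   ] F [ 1.4 -8.1 -1.7] w 0.5 q [-0.04  0.66  1.65 -0.02  0.81 -0.02]
black px [308 181   5  15  33] ztop 68.9 cen [566.3  90. ] lo [563.  82.] hi [569.  98.] rect [566.3  90.7] [ 3.9 17.5] 9.2
black px [323 213  27  40 497] ztop 17.1 cen [650.9 -95. ] lo [ 610. -175.] hi [692. -15.] rect [651.2 -95. ] [168.4  82.6] 90.0
black px [349 213   8  27  85] ztop 17.0 cen [708.1 -71.2] lo [ 700. -126.] hi [716. -16.] rect [708.  -71.4] [115.1  16.2] 89.6
black px [317 225   7  28  77] ztop 17.1 cen [ 594.3 -120.4] lo [ 587. -179.] hi [602. -62.] rect [ 594.3 -120.9] [ 15.  118.5] 0.1
black px [265 299  19  13  79] ztop 35.3 cen [ 449.3 -372.9] lo [ 425. -386.] hi [ 473. -359.] rect [ 451.6 -376.9] [52.8 17.1] 21.5
blue px [257 143  29  23 569] ztop 6.1 cen [420.8 333.1] lo [368. 268.] hi [473. 398.] rect [421.6 333.3] [134.6 107.9] 88.2
yellow px [258 167  32  34 874] ztop 5.6 cen [431. 161.] lo [374.  79.] hi [488. 243.] rect [430.1 161.7] [108.8 174.7] 5.3
red px [324 197  22  14 208] ztop 83.9 cen [650.  -4.] lo [614. -10.] hi [686.   2.] rect [649.8  -4.1] [72.2 11.6] 1.2
jarlid px [263 287  21  21 334] ztop 55.4 cen [ 443.9 -357.3] lo [ 417. -385.] hi [ 471. -330.] rect [ 443.7 -357. ] [58.1 55.5] 89.1
cork px [256 296  34  24 393] ztop 4.2 cen [ 440.4 -364.8] lo [ 392. -399.] hi [ 489. -330.] rect [ 440.  -364.5] [71.3 98.2] 87.8
green px [307 142  18  35 451] ztop 110.2 cen [591.8 180. ] lo [564.  90.] hi [620. 270.] rect [593.7 182.8] [ 60.3 190.7] 0.0
```

The plate has moved 208 mm and needs about 12 mm more.

Emit:
jog_arm:
  steps:
    - {"turn": [0,0,0],"dp": [0,0.06,0],"claw": 0}
    - {"turn": [0,0,0],"dp": [0,0.1,0],"claw": 0}
    - {"turn": [0,0,0],"dp": [0,0.13,0],"claw": 0}
    - {"turn": [0,0,0],"dp": [0,0.16,0],"claw": 0}
    - {"turn": [0,0,0],"dp": [0,0.18,0],"claw": 0}
    - {"turn": [0,0,0],"dp": [0,0.18,0],"claw": 0}

```text
t: 22.88
ee_pos: [653.8, -7.0, 61.5]
orientation: [-1.592, -0.011, -0.008]
ft_force: [2.0, -25.0, -2.6]
width: 0.2
```

Emit:
jog_arm:
  steps:
    - {"turn": [0,0,0],"dp": [0,0.05,0],"claw": 0}
    - {"turn": [0,0,0],"dp": [0,0.08,0],"claw": 0}
    - {"turn": [0,0,0],"dp": [0,0.08,0],"claw": 0}

```text
t: 23.13
ee_pos: [653.8, -7.0, 61.6]
orientation: [-1.601, -0.013, -0.007]
ft_force: [2.3, -33.7, -2.5]
width: 0.3
```

End stop reached (force rises, no motion). Hold for more than 2 s.

Emit:
jog_arm:
  steps:
    - {"turn": [0.004,0,0],"dp": [0,0.06,0],"claw": 0}
    - {"turn": [0.004,0,0],"dp": [0,0.06,0],"claw": 0}
    - {"turn": [0.004,0,0],"dp": [0,0.06,0],"claw": 0}
    - {"turn": [0.004,0,0],"dp": [0,0.06,0],"claw": 0}
    - {"turn": [0.004,0,0],"dp": [0,0.06,0],"claw": 0}
    - {"turn": [0.004,0,0],"dp": [0,0.06,0],"claw": 0}
    - {"turn": [0.004,0,0],"dp": [0,0.06,0],"claw": 0}
    - {"turn": [0.004,0,0],"dp": [0,0.06,0],"claw": 0}
    - {"turn": [0.004,0,0],"dp": [0,0.06,0],"claw": 0}
    - {"turn": [0.004,0,0],"dp": [0,0.06,0],"claw": 0}
    - {"turn": [0.004,0,0],"dp": [0,0.06,0],"claw": 0}
    - {"turn": [0.004,0,0],"dp": [0,0.06,0],"claw": 0}

```text
t: 24.13
ee_pos: [653.9, -7.1, 61.6]
orientation: [-1.594, -0.014, -0.007]
ft_force: [1.9, -26.8, -3.8]
width: 0.3
```

```bash
python3 - <<'E'
from h import *
state(); snap('side','side12'); measure('side12'); snap('top','top12')
a=cv2.imread('pics/side12.png'); cv2.imwrite('pics/s12c.png',cv2.resize(a[140:280,240:420],None,fx=4,fy=4,interpolation=cv2.INTER_CUBIC))
E
```

```text
t 24.13 pos [653.9  -7.1  61.6] jaw [1.    0.005 0.013] fing [ 0.013 -0.024 -1.   ] F [  1.9 -26.8  -3.8] w 0.3 q [-0.02  0.66  1.65 -0.03  0.81 -0.  ]
black px [308 181   5  15  40] ztop 63.6 cen [566.3  93.4] lo [563.  84.] hi [570. 103.] rect [566.4  94. ] [ 4.1 20.7] 7.9
black px [323 212  27  39 487] ztop 17.2 cen [651.1 -85.1] lo [ 610. -166.] hi [692.  -4.] rect [651.1 -87.1] [ 82.6 170.2] 0.0
black px [350 218   7  20  53] ztop 17.8 cen [707.8 -78.4] lo [ 700. -118.] hi [716. -39.] rect [707.6 -78. ] [14.9 85.3] 2.7
black px [317 220   5  10  30] ztop 17.7 cen [594.1 -60.6] lo [587. -80.] hi [602. -41.] rect [594. -61.] [40.3 13.8] 86.8
black px [318 230   5  17  57] ztop 17.3 cen [ 594.1 -119.1] lo [ 587. -154.] hi [602. -84.] rect [ 594.3 -119.7] [72.2 13.5] 87.1
black px [265 299  19  14  79] ztop 37.0 cen [ 452.1 -372.3] lo [ 431. -385.] hi [ 473. -359.] rect [ 455.1 -377.3] [49.5 14.7] 28.7
blue px [257 144  29  22 567] ztop 6.4 cen [420.6 332.5] lo [368. 267.] hi [473. 398.] rect [421.1 332.4] [135.5 108. ] 87.9
yellow px [258 167  32  34 874] ztop 5.7 cen [431.  160.2] lo [374.  77.] hi [488. 243.] rect [430.6 161.8] [107.4 172.3] 5.1
red px [324 195  22  13 201] ztop 84.4 cen [651.1   6.5] lo [615.   1.] hi [688.  12.] rect [651.    6.7] [73.1 11.4] 0.1
jarlid px [263 287  21  21 332] ztop 55.3 cen [ 443.9 -357.5] lo [ 417. -385.] hi [ 471. -330.] rect [ 444.  -357.3] [54.9 59.5] 0.7
cork px [256 296  34  23 381] ztop 4.2 cen [ 440.5 -365.4] lo [ 392. -399.] hi [ 489. -331.] rect [ 440.3 -363.3] [98.1 73.8] 1.0
green px [307 142  17  35 452] ztop 110.3 cen [591.3 186.5] lo [564.  98.] hi [618. 275.] rect [591.9 181. ] [ 56.7 191.9] 0.0
```

View pics/s12c.png

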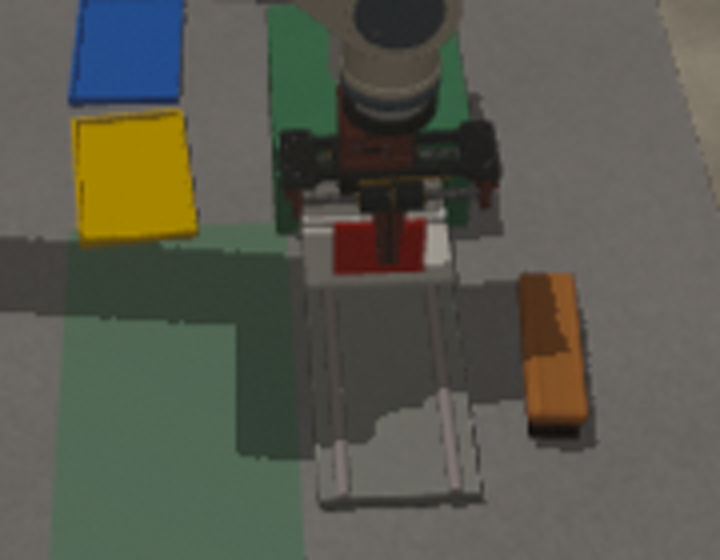

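The shuttle is home: the plate is 218 mm from its start and against the stop. Hold further.

Emit:
jog_arm:
  steps:
    - {"turn": [0.003,0,0],"dp": [0,0.06,0],"claw": 0}
    - {"turn": [0.003,0,0],"dp": [0,0.06,0],"claw": 0}
    - {"turn": [0.003,0,0],"dp": [0,0.06,0],"claw": 0}
    - {"turn": [0.003,0,0],"dp": [0,0.06,0],"claw": 0}
    - {"turn": [0.003,0,0],"dp": [0,0.06,0],"claw": 0}
    - {"turn": [0.003,0,0],"dp": [0,0.06,0],"claw": 0}
    - {"turn": [0.003,0,0],"dp": [0,0.06,0],"claw": 0}
    - {"turn": [0.003,0,0],"dp": [0,0.06,0],"claw": 0}
    - {"turn": [0.003,0,0],"dp": [0,0.06,0],"claw": 0}
    - {"turn": [0.003,0,0],"dp": [0,0.06,0],"claw": 0}
    - {"turn": [0.003,0,0],"dp": [0,0.06,0],"claw": 0}
    - {"turn": [0.003,0,0],"dp": [0,0.06,0],"claw": 0}

```text
t: 25.23
ee_pos: [653.8, -7.0, 61.6]
orientation: [-1.591, -0.015, -0.006]
ft_force: [1.6, -25.2, -3.5]
width: 0.6
```

Emit:
jog_arm:
  steps:
    - {"turn": [0.003,0,0],"dp": [0,0.06,0],"claw": 0}
    - {"turn": [0.003,0,0],"dp": [0,0.06,0],"claw": 0}
    - {"turn": [0.003,0,0],"dp": [0,0.06,0],"claw": 0}
    - {"turn": [0.003,0,0],"dp": [0,0.06,0],"claw": 0}
    - {"turn": [0.003,0,0],"dp": [0,0.06,0],"claw": 0}
    - {"turn": [0.003,0,0],"dp": [0,0.06,0],"claw": 0}

```text
t: 25.73
ee_pos: [653.9, -6.9, 61.5]
orientation: [-1.588, -0.016, -0.006]
ft_force: [1.5, -25.0, -2.8]
width: 0.6
```

Held about 2.8 s. Retreat along -y so the shuttle follows.

Emit:
jog_arm:
  steps:
    - {"turn": [0.005,0.003,0],"dp": [0,-0.1,0],"claw": 0}
    - {"turn": [0.005,0.003,0],"dp": [0,-0.2,0],"claw": 0}
    - {"turn": [0.005,0.003,0],"dp": [0,-0.3,0],"claw": 0}
    - {"turn": [0.005,0.003,0],"dp": [0,-0.4,0],"claw": 0}
    - {"turn": [0.005,0.003,0],"dp": [0,-0.5,0],"claw": 0}
    - {"turn": [0.005,0.003,0],"dp": [0,-0.6,0],"claw": 0}
    - {"turn": [0.005,0.003,0],"dp": [0,-0.7,0],"claw": 0}
    - {"turn": [0.005,0.003,0],"dp": [0,-0.8,0],"claw": 0}
    - {"turn": [0.005,0.003,0],"dp": [0,-0.9,0],"claw": 0}
    - {"turn": [0.005,0.003,0],"dp": [0,-1,0],"claw": 0}

```text
t: 26.57
ee_pos: [653.8, -87.5, 61.5]
orientation: [-1.572, -0.008, 0.002]
ft_force: [-1.4, -1.2, -0.1]
width: 0.6
```

Emit:
jog_arm:
  steps:
    - {"turn": [0,0,0],"dp": [0,-0.1,0],"claw": 0}
    - {"turn": [0,0,0],"dp": [0,-0.2,0],"claw": 0}
    - {"turn": [0,0,0],"dp": [0,-0.3,0],"claw": 0}
    - {"turn": [0,0,0],"dp": [0,-0.4,0],"claw": 0}
    - {"turn": [0,0,0],"dp": [0,-0.5,0],"claw": 0}
    - {"turn": [0,0,0],"dp": [0,-0.6,0],"claw": 0}
    - {"turn": [0,0,0],"dp": [0,-0.7,0],"claw": 0}
    - {"turn": [0,0,0],"dp": [0,-0.8,0],"claw": 0}
    - {"turn": [0,0,0],"dp": [0,-0.9,0],"claw": 0}
    - {"turn": [0,0,0],"dp": [0,-1,0],"claw": 0}

```text
t: 27.4
ee_pos: [654.0, -168.2, 61.6]
orientation: [-1.572, -0.009, 0.001]
ft_force: [-0.4, 0.5, 0.4]
width: 0.3
```

Emit:
jog_arm:
  steps:
    - {"turn": [0,0,0],"dp": [0,-0.1,0],"claw": 0}
    - {"turn": [0,0,0],"dp": [0,-0.2,0],"claw": 0}
    - {"turn": [0,0,0],"dp": [0,-0.3,0],"claw": 0}
    - {"turn": [0,0,0],"dp": [0,-0.4,0],"claw": 0}
    - {"turn": [0,0,0],"dp": [0,-0.5,0],"claw": 0}
    - {"turn": [0,0,0],"dp": [0,-0.6,0],"claw": 0}
    - {"turn": [0,0,0],"dp": [0,-0.7,0],"claw": 0}
    - {"turn": [0,0,0],"dp": [0,-0.8,0],"claw": 0}
    - {"turn": [0,0,0],"dp": [0,-0.9,0],"claw": 0}
    - {"turn": [0,0,0],"dp": [0,-1,0],"claw": 0}

```text
t: 28.23
ee_pos: [654.0, -249.0, 61.5]
orientation: [-1.572, -0.009, 0.001]
ft_force: [0.2, 0.4, -0.3]
width: 0.5
```

Emit:
jog_arm:
  steps:
    - {"turn": [0,0,0],"dp": [0,-0.15,0],"claw": 0}
    - {"turn": [0,0,0],"dp": [0,-0.3,0],"claw": 0}
    - {"turn": [0,0,0],"dp": [0,-0.3,0],"claw": 0}
    - {"turn": [0,0,0],"dp": [0,-0.3,0],"claw": 0}

```text
t: 28.57
ee_pos: [653.8, -274.0, 61.4]
orientation: [-1.572, -0.008, 0.0]
ft_force: [0.2, 0.0, -0.2]
width: 0.2
```

```bash
python3 - <<'E'
from h import *
state(); snap('side','side13'); measure('side13'); snap('top','top13'); measure('top13')
a=cv2.imread('pics/top13.png'); cv2.imwrite('pics/t13c.png',cv2.resize(a[140:290,155:505],None,fx=2.2,fy=2.2,interpolation=cv2.INTER_CUBIC))
E
```

```text
t 28.57 pos [ 653.8 -274.    61.4] jaw [1.    0.005 0.005] fing [ 0.005 -0.001 -1.   ] F [ 0.2  0.  -0.2] w 0.2 q [-0.41  0.73  1.51  0.    0.9  -0.42]
black px [265 299  19  14  82] ztop 37.1 cen [ 452.  -372.5] lo [ 431. -386.] hi [ 473. -359.] rect [ 455.  -376.6] [48.9 14. ] 28.3
blue px [257 148  22  18 208] ztop 6.4 cen [405.3 316.9] lo [367. 268.] hi [444. 366.] rect [384.4 304.8] [ 65.3 122.6] 35.8
yellow px [258 167  32  35 870] ztop 5.8 cen [430.8 159.1] lo [373.  75.] hi [488. 244.] rect [430.6 158.7] [107.7 174.4] 5.6
jarlid px [263 287  21  21 330] ztop 55.7 cen [ 443.9 -357.4] lo [ 417. -385.] hi [ 471. -330.] rect [ 444.3 -357. ] [56.  58.1] 14.4
cork px [256 295  34  25 393] ztop 3.9 cen [ 440.6 -364.3] lo [ 392. -399.] hi [ 489. -329.] rect [ 440.4 -363.3] [98.3 74.7] 4.2
green px [342 141  15  24 207] ztop 110.8 cen [716.  211.3] lo [695. 149.] hi [737. 274.] rect [715.7 206.8] [ 44.1 136.7] 0.3
black px [312 180  17  18 274] ztop 58.5 cen [651.  -18.3] lo [625. -42.] hi [677.   5.] rect [650.9 -18.3] [51.5 47.6] 0.1
black px [339 181  18  18 283] ztop 57.9 cen [ 648.5 -100. ] lo [ 623. -125.] hi [674. -75.] rect [ 648.4 -100.1] [51.7 50.6] 0.5
blue px [ 181  248   44   37 1520] ztop 7.0 cen [420.  335.5] lo [367. 272.] hi [472. 399.] rect [420.5 335.9] [130.6 106. ] 88.3
yellow px [ 231  243   58   41 1999] ztop 7.1 cen [429.5 163.4] lo [374.  80.] hi [485. 247.] rect [431.  163.8] [107.5 167.8] 5.5
red px [382 175   6  28 124] ztop 87.6 cen [ 650.1 -208.9] lo [ 613. -214.] hi [ 688. -204.] rect [ 649.6 -208. ] [ 9.1 76.6] 87.4
white px [ 291  169   98   43 2232] ztop 32.0 cen [650.  -73.1] lo [ 586. -200.] hi [714.  54.] rect [650.2 -85. ] [129.  279.1] 0.2
green px [ 214  156   71   62 3345] ztop 111.9 cen [650.7 185.3] lo [565.  89.] hi [737. 281.] rect [649.7 184.2] [197.9 176.7] 89.8
```

View pics/t13c.png

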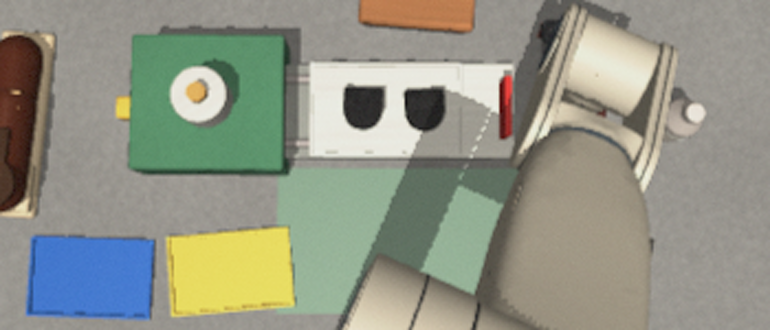

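The shuttle is back out (plate at its start position), with both blocks flat on it at (650,-20) and (648,-101). Before going to the blue tray I'll check the shoe's extent and height.

```bash
python3 - <<'E'
from h import *
for t in ('top13','side5'):
    W=cloud(load(t)); m=(W[...,0]>440)&(W[...,0]<800)&(W[...,1]>340)&(W[...,1]<560)&(W[...,2]>12)
    p=W[m]
    for x0 in range(440,800,30):
        q=p[(p[:,0]>=x0)&(p[:,0]<x0+30)]
        if len(q)>3: print(t,x0,len(q),'y',q[:,1].min().round(),q[:,1].max().round(),'z',np.percentile(q[:,2],98).round())
E
```

```text
top13 440 7 y 360.0 437.0 z 14.0
top13 470 22 y 351.0 500.0 z 19.0
top13 500 243 y 432.0 513.0 z 99.0
top13 530 348 y 428.0 500.0 z 100.0
top13 560 305 y 424.0 498.0 z 100.0
top13 590 299 y 423.0 522.0 z 100.0
top13 620 293 y 423.0 494.0 z 91.0
top13 650 274 y 420.0 490.0 z 89.0
top13 680 270 y 417.0 490.0 z 82.0
top13 710 241 y 418.0 485.0 z 78.0
top13 740 90 y 414.0 488.0 z 62.0
side5 470 8 y 343.0 429.0 z 14.0
side5 500 103 y 429.0 494.0 z 97.0
side5 530 186 y 424.0 497.0 z 98.0
side5 560 167 y 423.0 496.0 z 98.0
side5 590 155 y 422.0 486.0 z 98.0
side5 620 156 y 418.0 483.0 z 90.0
side5 650 132 y 420.0 478.0 z 86.0
side5 680 127 y 416.0 479.0 z 80.0
side5 710 125 y 414.0 473.0 z 76.0
side5 740 52 y 417.0 483.0 z 65.0
```

The shoe starts at x≥500, y≥429, 100 mm high, so I'll place the blocks at (415,385) and (415,312) with the jaw along x, which clears it. Fetch the block at (650,-20).

Emit:
jog_arm:
  steps:
    - {"turn": [0,0,0],"dp": [0,0,0.4],"claw": 0.3}
    - {"turn": [0,0,0],"dp": [0,0,0.8],"claw": 0.6}
    - {"turn": [0,0,0],"dp": [0,0.2,1],"claw": 1}
    - {"turn": [0,0,0],"dp": [0,0.6,1],"claw": 1}
    - {"turn": [0,0,0],"dp": [0,1,1],"claw": 1}

```text
t: 29.08
ee_pos: [654.7, -192.6, 143.4]
orientation: [-1.573, -0.01, -0.002]
ft_force: [0.1, 0.9, -0.9]
width: 30.2
```

Emit:
jog_arm:
  steps:
    - {"turn": [0,0,0],"dp": [0,0.5,0],"claw": 1}
    - {"turn": [0,0,0],"dp": [0,1,0],"claw": 1}
    - {"turn": [0,0,0],"dp": [0,1,0],"claw": 1}

```text
t: 29.33
ee_pos: [654.1, -105.6, 143.5]
orientation: [-1.571, -0.013, 0.002]
ft_force: [-0.0, -0.5, 0.4]
width: 50.4
```

Emit:
jog_arm:
  steps:
    - {"turn": [0,0,0],"dp": [0,0.5,0],"claw": 1}
    - {"turn": [0,0,0],"dp": [0,1,0],"claw": 1}
    - {"turn": [0,0,0],"dp": [0,1,-0.3],"claw": 1}
    - {"turn": [0,0,0],"dp": [0,1,-0.6],"claw": 1}
    - {"turn": [0,0,0],"dp": [0,1,-0.6],"claw": 1}
    - {"turn": [0,0,0],"dp": [0,1,-0.6],"claw": 1}

```text
t: 29.83
ee_pos: [653.0, -25.2, 94.5]
orientation: [-1.571, -0.011, 0.005]
ft_force: [1.0, 0.9, 0.7]
width: 87.2
```

```bash
python3 - <<'E'
from h import *
state()
E
```

```text
t 29.83 pos [653.  -25.2  94.5] jaw [1.    0.011 0.004] fing [ 0.004  0.    -1.   ] F [1.  0.9 0.7] w 87.2 q [-0.06  0.62  1.64  0.    0.88 -0.07]
```

Emit:
jog_arm:
  steps:
    - {"turn": [0,0.001,-0.003],"dp": [-0.05,0.06,0],"claw": 0.87}
    - {"turn": [0,0.001,-0.003],"dp": [-0.05,0.06,0],"claw": 0.87}
    - {"turn": [0,0.001,-0.003],"dp": [-0.05,0.06,-0.2],"claw": 0.87}
    - {"turn": [0,0.001,-0.003],"dp": [-0.05,0.06,-0.5],"claw": 0.87}
    - {"turn": [0,0.001,-0.003],"dp": [-0.05,0.06,-0.77],"claw": 0.87}
    - {"turn": [0,0.001,-0.003],"dp": [-0.05,0.06,-0.77],"claw": 0.87}
    - {"turn": [0,0.001,-0.003],"dp": [-0.05,0.06,-0.77],"claw": 0.87}
    - {"turn": [0,0.001,-0.003],"dp": [-0.05,0.06,-0.77],"claw": 0.87}

```text
t: 30.5
ee_pos: [650.0, -20.7, 34.5]
orientation: [-1.571, -0.003, -0.001]
ft_force: [-1.2, 0.4, 0.5]
width: 76.1
```

Emit:
jog_arm:
  steps:
    - {"turn": [0,0,0],"dp": [0,0,0],"claw": 0.7}
    - {"turn": [0,0,0],"dp": [0,0,0],"claw": 0.5}
    - {"turn": [0,0,0],"dp": [0,0,0],"claw": 0.5}
    - {"turn": [0,0,0],"dp": [0,0,0],"claw": 0.5}
    - {"turn": [0,0,0],"dp": [0,0,0],"claw": 0.5}
    - {"turn": [0,0,0],"dp": [0,0,0],"claw": 0.5}

```text
t: 31.0
ee_pos: [650.5, -20.8, 35.6]
orientation: [-1.571, -0.003, -0.002]
ft_force: [-1.6, -0.0, 7.2]
width: 55.8
```

```bash
python3 - <<'E'
from h import *
state()
E
```

```text
t 31.00 pos [650.5 -20.8  35.6] jaw [1.    0.001 0.004] fing [ 0.004  0.    -1.   ] F [-1.6 -0.   7.2] w 55.8 q [-0.05  0.7   1.66  0.    0.78 -0.05]
```

Emit:
jog_arm:
  steps:
    - {"turn": [0,0,0],"dp": [0,0,0.15],"claw": 0.5}
    - {"turn": [0,0,0],"dp": [0,0,0.3],"claw": 0.5}
    - {"turn": [0,0,0],"dp": [0,0,0.45],"claw": 0.5}
    - {"turn": [0,0,0],"dp": [0,0,0.45],"claw": 0.5}

```text
t: 31.33
ee_pos: [652.6, -20.8, 75.1]
orientation: [-1.571, -0.007, -0.006]
ft_force: [1.2, 0.5, 0.1]
width: 56.0
```

Emit:
jog_arm:
  steps:
    - {"turn": [0,0,0],"dp": [-0.25,0,0],"claw": 0.5}
    - {"turn": [0,0,0],"dp": [-0.5,0,0],"claw": 0.5}
    - {"turn": [0,0,0],"dp": [-0.75,0,0],"claw": 0.5}
    - {"turn": [0,0,0],"dp": [-1,0,0],"claw": 0.5}

```text
t: 31.67
ee_pos: [571.9, -20.8, 75.5]
orientation: [-1.571, -0.008, -0.007]
ft_force: [-0.0, -0.0, 0.0]
width: 55.4
```

Emit:
jog_arm:
  steps:
    - {"turn": [0,0,0],"dp": [-0.25,0.1,0],"claw": 0.5}
    - {"turn": [0,0,0],"dp": [-0.5,0.3,0],"claw": 0.5}
    - {"turn": [0,0,0],"dp": [-0.75,0.5,0],"claw": 0.5}
    - {"turn": [0,0,0],"dp": [-1,0.7,0],"claw": 0.5}

```text
t: 32.0
ee_pos: [491.1, 35.5, 75.9]
orientation: [-1.571, -0.008, -0.008]
ft_force: [-0.5, -0.8, -0.7]
width: 56.0
```

Emit:
jog_arm:
  steps:
    - {"turn": [0,0,0],"dp": [-0.2,0.25,0],"claw": 0.5}
    - {"turn": [0,0,0],"dp": [-0.35,0.5,0],"claw": 0.5}
    - {"turn": [0,0,0],"dp": [-0.5,0.75,0],"claw": 0.5}
    - {"turn": [0,0,0],"dp": [-0.65,1,0],"claw": 0.5}

```text
t: 32.33
ee_pos: [438.7, 116.3, 76.4]
orientation: [-1.571, -0.008, -0.009]
ft_force: [0.8, 0.8, -1.0]
width: 55.6
```

```bash
python3 - <<'E'
from h import *
state(); snap('side','side14')
a=cv2.imread('pics/side14.png'); cv2.imwrite('pics/s14c.png',cv2.resize(a[110:260,220:400],None,fx=4,fy=4,interpolation=cv2.INTER_CUBIC))
E
```

```text
t 32.33 pos [438.7 116.3  76.4] jaw [ 1.    -0.     0.011] fing [ 0.011  0.    -1.   ] F [ 0.8  0.8 -1. ] w 55.6 q [ 0.23  0.42  2.1  -0.    0.61  0.24]
```

View pics/s14c.png

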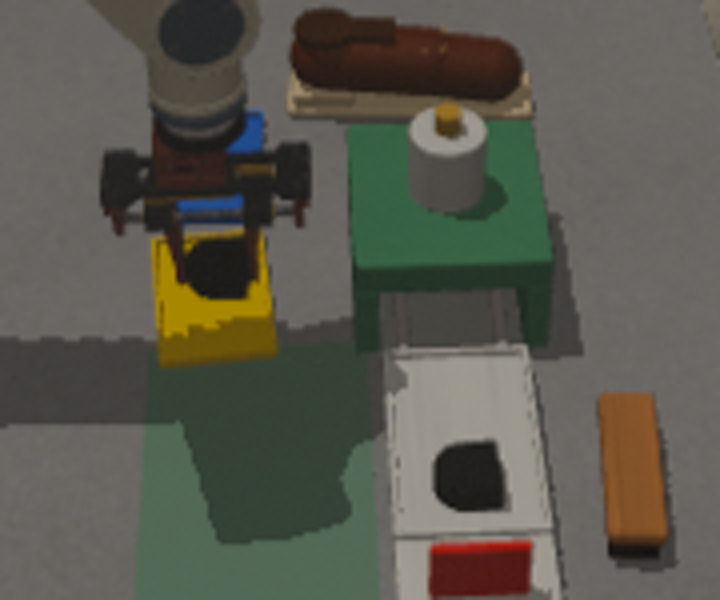

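The block is held over the yellow tray, level. Continue to the blue tray.

Emit:
jog_arm:
  steps:
    - {"turn": [0,0.003,0],"dp": [-0.05,0.25,0],"claw": 0.5}
    - {"turn": [0,0.003,0],"dp": [-0.1,0.5,0],"claw": 0.5}
    - {"turn": [0,0.003,0],"dp": [-0.15,0.75,0],"claw": 0.5}
    - {"turn": [0,0.003,0],"dp": [-0.2,1,0],"claw": 0.5}

```text
t: 32.72
ee_pos: [420.4, 199.2, 76.5]
orientation: [-1.57, -0.001, 0.0]
ft_force: [1.0, 0.5, -1.1]
width: 55.7
```

Emit:
jog_arm:
  steps:
    - {"turn": [0,0,0],"dp": [-0.02,0.25,0],"claw": 0.5}
    - {"turn": [0,0,0],"dp": [-0.05,0.5,0],"claw": 0.5}
    - {"turn": [0,0,0],"dp": [-0.08,0.75,0],"claw": 0.5}
    - {"turn": [0,0,0],"dp": [-0.1,1,0],"claw": 0.5}

```text
t: 33.05
ee_pos: [412.4, 280.3, 76.9]
orientation: [-1.57, -0.001, -0.0]
ft_force: [-0.2, -0.7, 0.5]
width: 55.5
```

Emit:
jog_arm:
  steps:
    - {"turn": [0,0,0],"dp": [0,0.25,0],"claw": 0.5}
    - {"turn": [0,0,0],"dp": [0,0.5,0],"claw": 0.5}
    - {"turn": [0,0,0],"dp": [0,0.75,0],"claw": 0.5}
    - {"turn": [0,0,0],"dp": [0,1,0],"claw": 0.5}
    - {"turn": [0,0,0],"dp": [0,1,0],"claw": 0.5}

```text
t: 33.47
ee_pos: [413.4, 363.7, 77.6]
orientation: [-1.567, -0.005, -0.001]
ft_force: [-0.5, -0.2, -0.3]
width: 55.7
```

```bash
python3 - <<'E'
from h import *
state()
E
```

```text
t 33.47 pos [413.4 363.7  77.6] jaw [1.    0.003 0.003] fing [ 0.003  0.004 -1.   ] F [-0.5 -0.2 -0.3] w 55.7 q [0.7  0.53 1.88 0.   0.73 0.7 ]
```

Now to y=385, descending to TCP z of about 12.

Emit:
jog_arm:
  steps:
    - {"turn": [0,0,0],"dp": [0.02,0.27,0],"claw": 0.5}
    - {"turn": [0,0,0],"dp": [0.02,0.27,-0.2],"claw": 0.5}
    - {"turn": [0,0,0],"dp": [0.02,0.27,-0.4],"claw": 0.5}
    - {"turn": [0,0,0],"dp": [0.02,0.27,-0.6],"claw": 0.5}
    - {"turn": [0,0,0],"dp": [0.02,0.27,-0.77],"claw": 0.5}
    - {"turn": [0,0,0],"dp": [0.02,0.27,-0.77],"claw": 0.5}
    - {"turn": [0,0,0],"dp": [0.02,0.27,-0.77],"claw": 0.5}

```text
t: 34.05
ee_pos: [414.6, 384.5, 15.4]
orientation: [-1.568, -0.003, 0.0]
ft_force: [0.5, 0.0, 0.4]
width: 55.9
```

```bash
python3 - <<'E'
from h import *
state(); snap('side','side15')
a=cv2.imread('pics/side15.png'); cv2.imwrite('pics/s15c.png',cv2.resize(a[90:220,220:380],None,fx=4.5,fy=4.5,interpolation=cv2.INTER_CUBIC))
E
```

```text
t 34.05 pos [414.6 384.5  15.4] jaw [1.    0.002 0.002] fing [ 0.002  0.002 -1.   ] F [0.5 0.  0.4] w 55.9 q [0.73 0.65 1.86 0.   0.63 0.72]
```

View pics/s15c.png

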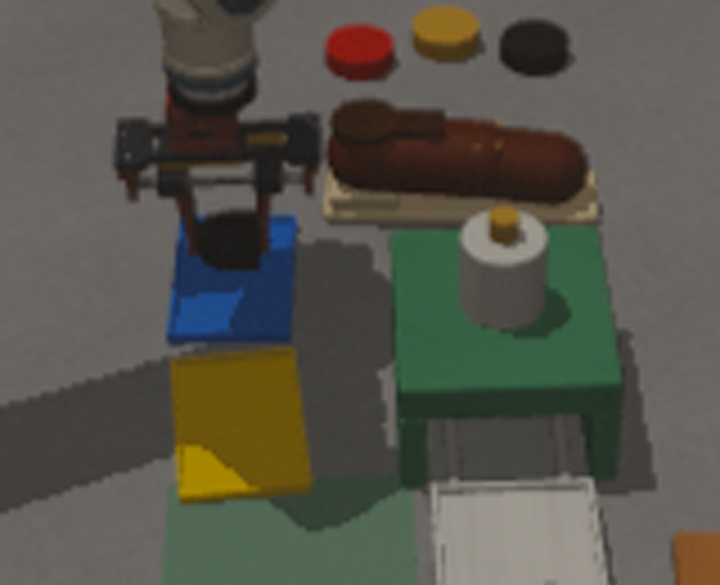

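The block is over the far half of the blue tray and the gripper is clear of the shoe. Lower the last 3 mm and release.

Emit:
jog_arm:
  steps:
    - {"turn": [0,0,0],"dp": [0,0,-0.03],"claw": 0.5}
    - {"turn": [0,0,0],"dp": [0,0,-0.045],"claw": 0.5}
    - {"turn": [0,0,0],"dp": [0,0,-0.045],"claw": 0.5}
    - {"turn": [0,0,0],"dp": [0,0,-0.045],"claw": 0.5}

```text
t: 34.43
ee_pos: [415.4, 385.2, 13.0]
orientation: [-1.567, -0.005, -0.001]
ft_force: [0.1, 0.2, -0.8]
width: 55.7
```

Emit:
jog_arm:
  steps:
    - {"turn": [0,0,0],"dp": [0,0,0],"claw": 0.7}
    - {"turn": [0,0,0],"dp": [0,0,0],"claw": 0.8}
    - {"turn": [0,0,0],"dp": [0,0,0],"claw": 0.8}
    - {"turn": [0,0,0],"dp": [0,0,0],"claw": 0.8}

```text
t: 34.77
ee_pos: [415.4, 385.2, 13.1]
orientation: [-1.567, -0.005, -0.001]
ft_force: [0.6, 0.2, -0.2]
width: 69.7
```

Emit:
jog_arm:
  steps:
    - {"turn": [0,0,0],"dp": [0,0,0.2],"claw": 0.8}
    - {"turn": [0,0,0],"dp": [0,0,0.5],"claw": 0.8}
    - {"turn": [0,0,0],"dp": [0,0,0.8],"claw": 0.8}
    - {"turn": [0,0,0],"dp": [0,0,1],"claw": 0.9}

```text
t: 35.1
ee_pos: [415.8, 385.7, 94.9]
orientation: [-1.566, -0.006, -0.002]
ft_force: [0.1, 0.0, -0.0]
width: 74.5
```

Emit:
jog_arm:
  steps:
    - {"turn": [0,0,0],"dp": [0,-0.4,0.3],"claw": 1}
    - {"turn": [0,0,0],"dp": [0.1,-0.9,0.5],"claw": 1}
    - {"turn": [0,0,0],"dp": [0.1,-1,0.5],"claw": 1}

```text
t: 35.35
ee_pos: [425.0, 303.3, 137.5]
orientation: [-1.565, -0.008, -0.005]
ft_force: [0.2, 0.3, 0.1]
width: 87.5
```

Emit:
jog_arm:
  steps:
    - {"turn": [0,0,0],"dp": [0.2,-0.4,0],"claw": 1}
    - {"turn": [0,0,0],"dp": [0.4,-0.9,0],"claw": 1}
    - {"turn": [0,0,0],"dp": [0.4,-1,0],"claw": 1}

```text
t: 35.6
ee_pos: [458.5, 220.0, 137.7]
orientation: [-1.565, -0.007, -0.007]
ft_force: [0.6, -0.4, -0.3]
width: 88.0
```

```bash
python3 - <<'E'
from h import *
state(); snap('side','side16'); measure('side16')
a=cv2.imread('pics/side16.png'); cv2.imwrite('pics/s16c.png',cv2.resize(a[100:250,220:400],None,fx=4,fy=4,interpolation=cv2.INTER_CUBIC))
E
```

```text
t 35.60 pos [458.5 220.  137.7] jaw [ 1.    -0.001  0.009] fing [ 0.009  0.005 -1.   ] F [ 0.6 -0.4 -0.3] w 88.0 q [0.42 0.37 1.95 0.   0.8  0.42]
black px [267 139  11  11 105] ztop 32.3 cen [425.4 377.6] lo [405. 355.] hi [446. 400.] rect [425.8 376.9] [41.3 44.8] 2.8
black px [323 180  35  16 247] ztop 76.5 cen [678.9  86.8] lo [620.  83.] hi [738.  91.] rect [678.9  87.3] [  7.8 118.6] 88.8
black px [308 182   9  14  86] ztop 72.2 cen [578.2  85.9] lo [566.  83.] hi [590.  89.] rect [578.6  85.9] [25.2  6.4] 0.3
black px [329 221  17  17 254] ztop 55.8 cen [ 650.4 -105.9] lo [ 625. -130.] hi [676. -82.] rect [ 651.1 -105.5] [50.  52.8] 86.9
black px [265 299  19  14  84] ztop 35.4 cen [ 451.9 -373.3] lo [ 431. -387.] hi [ 473. -359.] rect [ 455.1 -377.1] [49.7 14.5] 29.4
blue px [257 144  29  22 493] ztop 6.5 cen [420.3 332.4] lo [367. 267.] hi [473. 398.] rect [421.6 332.4] [135.7 109. ] 88.9
yellow px [258 167  30  33 707] ztop 5.0 cen [427.2 162.1] lo [374.  82.] hi [481. 243.] rect [429.9 162.7] [106.9 168.3] 4.6
red px [328 245  25  14 311] ztop 85.2 cen [ 651.1 -212.5] lo [ 614. -219.] hi [ 688. -206.] rect [ 651.  -212.7] [12.8 74.6] 89.5
jarlid px [263 287  21  21 329] ztop 55.6 cen [ 444.1 -358. ] lo [ 417. -385.] hi [ 471. -331.] rect [ 444.3 -357.5] [57.  58.6] 25.6
cork px [256 296  34  24 385] ztop 4.0 cen [ 440.7 -365.3] lo [ 392. -399.] hi [ 489. -332.] rect [ 440.5 -365.3] [97.8 69.8] 2.0
green px [307 141  51  36 921] ztop 110.1 cen [652.8 180.4] lo [569.  84.] hi [737. 277.] rect [651.6 182.5] [172.6 204.3] 0.4
```

View pics/s16c.png

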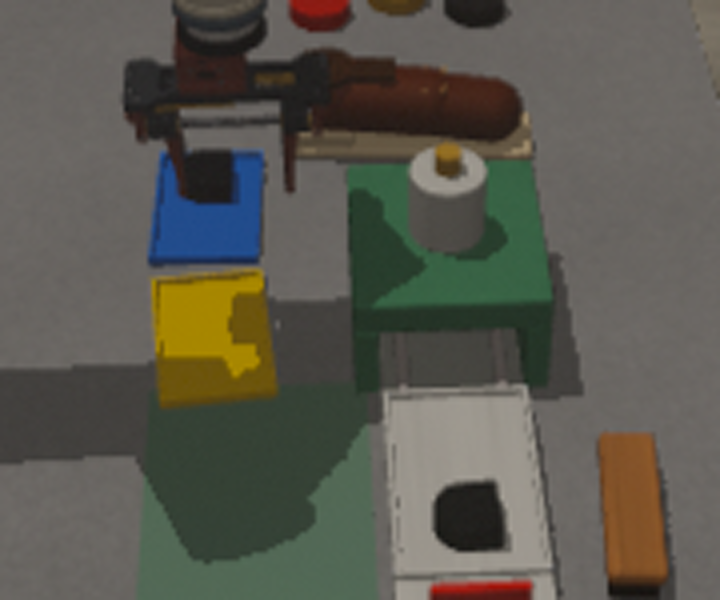

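The first block is flat in the blue tray at about (415,385), top at z≈32. Now the second block on the shuttle.

Emit:
jog_arm:
  steps:
    - {"turn": [0,0,0],"dp": [0,-0.5,0],"claw": 1}
    - {"turn": [0,0,0],"dp": [0,-1,0],"claw": 1}
    - {"turn": [0,0,0],"dp": [0,-1,0],"claw": 1}

```text
t: 35.9
ee_pos: [456.0, 136.2, 136.5]
orientation: [-1.567, 0.0, -0.008]
ft_force: [-0.6, -1.3, -0.4]
width: 87.9
```

Emit:
jog_arm:
  steps:
    - {"turn": [0,0,0],"dp": [0,-0.5,0],"claw": 1}
    - {"turn": [0,0,0],"dp": [0,-1,0],"claw": 1}
    - {"turn": [0,0,0],"dp": [0,-1,0],"claw": 1}

```text
t: 36.15
ee_pos: [455.3, 52.6, 136.1]
orientation: [-1.568, 0.004, -0.009]
ft_force: [-0.2, 0.9, -0.6]
width: 87.9
```

Emit:
jog_arm:
  steps:
    - {"turn": [0,0,0],"dp": [0.4,-0.3,0],"claw": 1}
    - {"turn": [0,0,0],"dp": [0.8,-0.67,0],"claw": 1}
    - {"turn": [0,0,0],"dp": [0.8,-0.67,0],"claw": 1}

```text
t: 36.4
ee_pos: [525.1, -3.0, 136.8]
orientation: [-1.569, 0.001, -0.016]
ft_force: [0.6, 0.2, 0.2]
width: 87.8
```

Emit:
jog_arm:
  steps:
    - {"turn": [0,0,0],"dp": [0.4,-0.3,0],"claw": 1}
    - {"turn": [0,0,0],"dp": [0.8,-0.67,0],"claw": 1}
    - {"turn": [0,0,0],"dp": [0.8,-0.67,0],"claw": 1}

```text
t: 36.65
ee_pos: [594.4, -58.2, 137.1]
orientation: [-1.569, -0.002, -0.021]
ft_force: [-0.1, -1.3, 0.1]
width: 87.6
```

Emit:
jog_arm:
  steps:
    - {"turn": [0,0,0],"dp": [0.4,-0.3,0],"claw": 1}
    - {"turn": [0,0,0],"dp": [0.75,-0.62,0],"claw": 1}
    - {"turn": [0,0,0],"dp": [0.75,-0.62,-0.3],"claw": 1}
    - {"turn": [0,0,0],"dp": [0.75,-0.62,-0.6],"claw": 0.87}
    - {"turn": [0,0,0],"dp": [0.75,-0.62,-0.6],"claw": 0.87}
    - {"turn": [0,0,0],"dp": [0.75,-0.62,-0.6],"claw": 0.87}

```text
t: 37.15
ee_pos: [653.0, -106.0, 87.4]
orientation: [-1.568, 0.001, -0.017]
ft_force: [0.6, 0.3, -0.0]
width: 77.1
```

```bash
python3 - <<'E'
from h import *
state()
E
```

```text
t 37.15 pos [ 653.  -106.    87.4] jaw [ 1.    -0.012  0.01 ] fing [ 0.01   0.002 -1.   ] F [ 0.6  0.3 -0. ] w 77.1 q [-0.18  0.64  1.63  0.01  0.87 -0.17]
```

Emit:
jog_arm:
  steps:
    - {"turn": [0,0.003,0.004],"dp": [-0.05,0.06,0],"claw": 0.87}
    - {"turn": [0,0.003,0.004],"dp": [-0.05,0.06,0],"claw": 0.87}
    - {"turn": [0,0.003,0.004],"dp": [-0.05,0.06,-0.2],"claw": 0.87}
    - {"turn": [0,0.003,0.004],"dp": [-0.05,0.06,-0.45],"claw": 0.87}
    - {"turn": [0,0.003,0.004],"dp": [-0.05,0.06,-0.69],"claw": 0.87}
    - {"turn": [0,0.003,0.004],"dp": [-0.05,0.06,-0.69],"claw": 0.87}
    - {"turn": [0,0.003,0.004],"dp": [-0.05,0.06,-0.69],"claw": 0.87}
    - {"turn": [0,0.003,0.004],"dp": [-0.05,0.06,-0.69],"claw": 0.87}

```text
t: 37.82
ee_pos: [649.9, -101.0, 33.8]
orientation: [-1.569, -0.003, -0.001]
ft_force: [0.4, 0.2, 0.7]
width: 76.7
```

```bash
python3 - <<'E'
from h import *
state()
E
```

```text
t 37.82 pos [ 649.9 -101.    33.8] jaw [1.    0.001 0.002] fing [ 0.002  0.002 -1.   ] F [0.4 0.2 0.7] w 76.7 q [-0.17  0.71  1.64  0.    0.79 -0.18]
```

Emit:
jog_arm:
  steps:
    - {"turn": [0,0,0],"dp": [0,0,-0.01],"claw": 0.7}
    - {"turn": [0,0,0],"dp": [0,0,-0.01],"claw": 0.5}
    - {"turn": [0,0,0],"dp": [0,0,-0.01],"claw": 0.5}
    - {"turn": [0,0,0],"dp": [0,0,-0.01],"claw": 0.5}
    - {"turn": [0,0,0],"dp": [0,0,-0.01],"claw": 0.5}
    - {"turn": [0,0,0],"dp": [0,0,-0.01],"claw": 0.5}

```text
t: 38.32
ee_pos: [650.2, -101.1, 34.0]
orientation: [-1.569, -0.003, -0.002]
ft_force: [-1.9, 0.6, 6.7]
width: 56.3
```

Emit:
jog_arm:
  steps:
    - {"turn": [0,0,0],"dp": [0,0,0.15],"claw": 0.5}
    - {"turn": [0,0,0],"dp": [0,0,0.3],"claw": 0.5}
    - {"turn": [0,0,0],"dp": [0,0,0.45],"claw": 0.5}
    - {"turn": [0,0,0],"dp": [0,0,0.45],"claw": 0.5}

```text
t: 38.65
ee_pos: [652.4, -101.5, 73.5]
orientation: [-1.57, -0.007, -0.006]
ft_force: [0.6, -0.0, -0.3]
width: 55.7
```

Emit:
jog_arm:
  steps:
    - {"turn": [0,0,0],"dp": [-0.25,0.1,0],"claw": 0.5}
    - {"turn": [0,0,0],"dp": [-0.5,0.2,0],"claw": 0.5}
    - {"turn": [0,0,0],"dp": [-0.75,0.3,0],"claw": 0.5}
    - {"turn": [0,0,0],"dp": [-1,0.4,0],"claw": 0.5}

```text
t: 38.98
ee_pos: [571.7, -69.2, 73.9]
orientation: [-1.57, -0.008, -0.006]
ft_force: [0.2, 0.2, -0.5]
width: 56.2
```

Emit:
jog_arm:
  steps:
    - {"turn": [0,0,0],"dp": [-0.25,0.2,0],"claw": 0.5}
    - {"turn": [0,0,0],"dp": [-0.5,0.4,0],"claw": 0.5}
    - {"turn": [0,0,0],"dp": [-0.75,0.6,0],"claw": 0.5}
    - {"turn": [0,0,0],"dp": [-1,0.8,0],"claw": 0.5}

```text
t: 39.32
ee_pos: [490.9, -4.7, 74.4]
orientation: [-1.57, -0.008, -0.007]
ft_force: [0.7, 0.6, -0.6]
width: 55.8
```

Emit:
jog_arm:
  steps:
    - {"turn": [0,0,0],"dp": [-0.2,0.25,0],"claw": 0.5}
    - {"turn": [0,0,0],"dp": [-0.35,0.5,0],"claw": 0.5}
    - {"turn": [0,0,0],"dp": [-0.5,0.75,0],"claw": 0.5}
    - {"turn": [0,0,0],"dp": [-0.65,1,0],"claw": 0.5}

```text
t: 39.65
ee_pos: [438.5, 76.1, 74.8]
orientation: [-1.57, -0.009, -0.009]
ft_force: [0.4, 0.6, -1.2]
width: 55.9
```

```bash
python3 - <<'E'
from h import *
state()
E
```

```text
t 39.65 pos [438.5  76.1  74.8] jaw [1.    0.    0.011] fing [ 0.011  0.001 -1.   ] F [ 0.4  0.6 -1.2] w 55.9 q [ 0.15  0.42  2.12 -0.    0.6   0.15]
```

Emit:
jog_arm:
  steps:
    - {"turn": [0,0.003,0],"dp": [-0.05,0.25,0],"claw": 0.5}
    - {"turn": [0,0.003,0],"dp": [-0.1,0.5,0],"claw": 0.5}
    - {"turn": [0,0.003,0],"dp": [-0.15,0.75,0],"claw": 0.5}
    - {"turn": [0,0.003,0],"dp": [-0.2,1,0],"claw": 0.5}

```text
t: 39.98
ee_pos: [422.6, 157.2, 75.3]
orientation: [-1.569, -0.002, -0.002]
ft_force: [-0.4, 0.0, -1.0]
width: 55.6
```

Emit:
jog_arm:
  steps:
    - {"turn": [0,0,0],"dp": [0,0.25,0],"claw": 0.5}
    - {"turn": [0,0,0],"dp": [-0.02,0.5,0],"claw": 0.5}
    - {"turn": [0,0,0],"dp": [-0.03,0.75,0],"claw": 0.5}
    - {"turn": [0,0,0],"dp": [-0.05,1,0],"claw": 0.5}

```text
t: 40.32
ee_pos: [418.8, 238.4, 75.8]
orientation: [-1.569, -0.003, -0.003]
ft_force: [1.0, 0.1, -1.0]
width: 55.8
```

Emit:
jog_arm:
  steps:
    - {"turn": [0,0,0],"dp": [0,0.25,0],"claw": 0.5}
    - {"turn": [0,0,0],"dp": [0,0.5,0],"claw": 0.5}
    - {"turn": [0,0,0],"dp": [0,0.75,0],"claw": 0.5}
    - {"turn": [0,0,0],"dp": [0,0.85,0],"claw": 0.5}
    - {"turn": [0,0,0],"dp": [0,0.85,0],"claw": 0.5}
    - {"turn": [0,0,0],"dp": [0,0.85,0],"claw": 0.5}

```text
t: 40.82
ee_pos: [418.5, 306.1, 75.8]
orientation: [-1.569, -0.004, -0.002]
ft_force: [0.1, 0.7, 0.1]
width: 56.3
```

```bash
python3 - <<'E'
from h import *
state(); snap('side','side17');measure('side17')
a=cv2.imread('pics/side17.png'); cv2.imwrite('pics/s17c.png',cv2.resize(a[90:220,220:380],None,fx=4.5,fy=4.5,interpolation=cv2.INTER_CUBIC))
E
```

```text
t 40.82 pos [418.5 306.1  75.8] jaw [1.    0.001 0.004] fing [ 0.004  0.002 -1.   ] F [0.1 0.7 0.1] w 56.3 q [ 0.61  0.49  1.95 -0.    0.69  0.61]
black px [308 181  36  15 214] ztop 73.6 cen [607.7  90.5] lo [564.  83.] hi [652.  98.] rect [607.1  88.4] [16.1 89.8] 85.6
black px [343 180  15  16 142] ztop 73.2 cen [715.5  85.7] lo [692.  81.] hi [739.  91.] rect [715.1  85.6] [ 9.7 47. ] 89.1
black px [265 299  19  14  83] ztop 34.4 cen [ 452.1 -372.3] lo [ 431. -387.] hi [ 473. -358.] rect [ 455.4 -376.2] [49.1 16.1] 28.7
blue px [257 143  29  23 469] ztop 6.2 cen [420.3 332.3] lo [367. 266.] hi [474. 398.] rect [421.6 332. ] [137.6 107.3] 88.5
yellow px [258 168  32  32 718] ztop 5.5 cen [429.3 161.8] lo [374.  80.] hi [484. 243.] rect [429.9 162. ] [104.1 174.1] 7.0
red px [328 245  25  14 305] ztop 85.8 cen [ 650.1 -211.6] lo [ 614. -217.] hi [ 686. -206.] rect [ 651.1 -211.1] [12.7 74.8] 90.0
jarlid px [263 287  21  21 331] ztop 55.4 cen [ 444.  -357.1] lo [ 417. -386.] hi [ 471. -328.] rect [ 444.3 -357.7] [57.1 57.9] 49.0
cork px [256 296  34  25 383] ztop 3.9 cen [ 440.4 -364.7] lo [ 392. -399.] hi [ 489. -330.] rect [ 440.3 -362.9] [97.8 73.3] 0.6
green px [ 307  141   51   37 1224] ztop 110.3 cen [650.8 179.6] lo [565.  84.] hi [737. 276.] rect [651.  180.6] [203.3 174.8] 89.7
```

View pics/s17c.png

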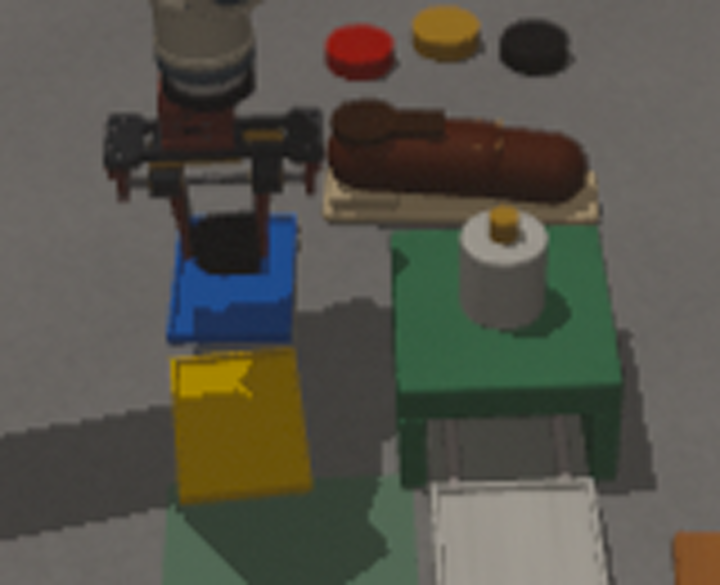

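The second block is level over the near half. It hides the first block, which should be at y=385, so there is about 19 mm between them. Lower it.

Emit:
jog_arm:
  steps:
    - {"turn": [0,0,0],"dp": [-0.04,0.05,-0.2],"claw": 0.5}
    - {"turn": [0,0,0],"dp": [-0.04,0.05,-0.4],"claw": 0.5}
    - {"turn": [0,0,0],"dp": [-0.04,0.05,-0.6],"claw": 0.5}
    - {"turn": [0,0,0],"dp": [-0.04,0.05,-0.78],"claw": 0.5}
    - {"turn": [0,0,0],"dp": [-0.04,0.05,-0.78],"claw": 0.5}
    - {"turn": [0,0,0],"dp": [-0.04,0.05,-0.78],"claw": 0.5}
    - {"turn": [0,0,0],"dp": [-0.04,0.05,-0.78],"claw": 0.5}

```text
t: 41.45
ee_pos: [415.6, 309.1, 13.9]
orientation: [-1.569, -0.002, -0.003]
ft_force: [-0.4, -0.3, -1.0]
width: 55.7
```

```bash
python3 - <<'E'
from h import *
state()
E
```

```text
t 41.45 pos [415.6 309.1  13.9] jaw [ 1.    -0.     0.003] fing [ 0.003  0.002 -1.   ] F [-0.4 -0.3 -1. ] w 55.7 q [ 0.62  0.61  1.97 -0.    0.56  0.62]
```

Emit:
jog_arm:
  steps:
    - {"turn": [0,0,0],"dp": [0,0.02,-0.03],"claw": 0.5}
    - {"turn": [0,0,0],"dp": [0,0.02,-0.04],"claw": 0.5}
    - {"turn": [0,0,0],"dp": [0,0.02,-0.04],"claw": 0.5}
    - {"turn": [0,0,0],"dp": [0,0.02,-0.04],"claw": 0.65}
    - {"turn": [0,0,0],"dp": [0,0.02,-0.04],"claw": 0.8}
    - {"turn": [0,0,0],"dp": [0,0.02,-0.04],"claw": 0.8}
    - {"turn": [0,0,0],"dp": [0,0.02,-0.04],"claw": 0.8}

```text
t: 42.03
ee_pos: [415.6, 310.8, 10.8]
orientation: [-1.569, -0.003, -0.003]
ft_force: [-0.6, 0.5, -0.5]
width: 69.6
```

Emit:
jog_arm:
  steps:
    - {"turn": [0,0,0],"dp": [0,0,0.2],"claw": 0.8}
    - {"turn": [0,0,0],"dp": [0,0,0.5],"claw": 0.8}
    - {"turn": [0,0,0],"dp": [0,0,0.8],"claw": 0.8}
    - {"turn": [0,0,0],"dp": [0,0,1],"claw": 0.9}

```text
t: 42.37
ee_pos: [416.0, 311.1, 92.4]
orientation: [-1.568, -0.003, -0.004]
ft_force: [0.5, 0.6, -0.5]
width: 74.1
```

Emit:
jog_arm:
  steps:
    - {"turn": [0,0,0],"dp": [0,-0.4,0.3],"claw": 1}
    - {"turn": [0,0,0],"dp": [0.1,-0.9,0.6],"claw": 1}
    - {"turn": [0,0,0],"dp": [0.1,-1,1],"claw": 1}

```text
t: 42.62
ee_pos: [422.1, 227.7, 171.6]
orientation: [-1.571, -0.0, -0.0]
ft_force: [0.2, 0.2, 0.6]
width: 87.2
```

Emit:
jog_arm:
  steps:
    - {"turn": [0,0,0],"dp": [0,-0.4,0.2],"claw": 1}
    - {"turn": [0,0,0],"dp": [0,-0.9,0.3],"claw": 1}
    - {"turn": [0,0,0],"dp": [0,-1,0.3],"claw": 1}

```text
t: 42.87
ee_pos: [422.3, 144.4, 197.5]
orientation: [-1.572, -0.001, -0.004]
ft_force: [-0.5, 1.7, -0.7]
width: 87.6
```

Emit:
jog_arm:
  steps:
    - {"turn": [0,0,0],"dp": [0,-0.4,0],"claw": 1}
    - {"turn": [0,0,0],"dp": [0,-0.9,0],"claw": 1}
    - {"turn": [0,0,0],"dp": [0,-1,0],"claw": 1}
    - {"turn": [0,0,0],"dp": [0,-1,0],"claw": 1}
    - {"turn": [0,0,0],"dp": [0,-1,0],"claw": 1}
    - {"turn": [0,0,0],"dp": [0,-1,0],"claw": 1}
    - {"turn": [0,0,0],"dp": [0,-1,0],"claw": 1}

```text
t: 43.45
ee_pos: [422.4, 65.6, 197.4]
orientation: [-1.571, -0.002, -0.002]
ft_force: [0.3, 0.7, -0.3]
width: 88.0
```

```bash
python3 - <<'E'
from h import *
state(); snap('side','side18');measure('side18'); snap('top','top18'); measure('top18')
a=cv2.imread('pics/side18.png'); cv2.imwrite('pics/s18c.png',cv2.resize(a[80:330,200:410],None,fx=2.3,fy=2.3,interpolation=cv2.INTER_CUBIC))
a=cv2.imread('pics/top18.png'); cv2.imwrite('pics/t18c.png',cv2.resize(a[140:300,130:500],None,fx=2.1,fy=2.1,interpolation=cv2.INTER_CUBIC))
E
```

```text
t 43.45 pos [422.4  65.6 197.4] jaw [ 1.    -0.     0.003] fing [ 0.003 -0.001 -1.   ] F [ 0.3  0.7 -0.3] w 88.0 q [ 0.13  0.17  2.07 -0.    0.9   0.13]
black px [264 140  14   4  55] ztop 32.5 cen [419.3 381. ] lo [393. 366.] hi [446. 396.] rect [419.6 380.7] [29.5 54.2] 84.7
black px [264 146  14  17 188] ztop 31.9 cen [420.9 317.7] lo [395. 279.] hi [447. 357.] rect [420.7 317.4] [51.5 81.5] 0.8
black px [308 181  35  15 146] ztop 76.1 cen [613.   90.4] lo [564.  82.] hi [662.  99.] rect [612.3  87.8] [ 19.3 100.6] 85.2
black px [342 181  16  15 135] ztop 70.7 cen [715.8  85.6] lo [693.  82.] hi [739.  89.] rect [713.4  85.5] [ 6.4 51. ] 89.3
black px [265 300  19  13  81] ztop 33.7 cen [ 449.1 -373.7] lo [ 425. -387.] hi [ 473. -361.] rect [ 451.1 -376.8] [52.2 16.5] 19.2
blue px [257 146  28  20 239] ztop 8.3 cen [420.1 323.6] lo [367. 266.] hi [473. 381.] rect [421.3 321.8] [114.6 108.6] 86.9
yellow px [258 167  32  35 912] ztop 5.7 cen [431.  162.4] lo [374.  77.] hi [488. 248.] rect [430.  161.3] [108.9 173.5] 5.4
red px [328 245  25  14 310] ztop 86.4 cen [ 649.8 -213.3] lo 
[... 930 characters left out ...]
.] rect [429.2 185.6] [106.4 125.7] 6.1
red px [382 175   5  28 119] ztop 87.7 cen [ 649.8 -207.5] lo [ 613. -211.] hi [ 687. -204.] rect [ 649.1 -207.5] [ 6.3 75.5] 89.9
jarlid px [424 250  22  20 346] ztop 57.9 cen [ 443.3 -355.2] lo [ 416. -383.] hi [ 471. -328.] rect [ 443.5 -355.5] [56.5 57.4] 56.8
cork px [417 244  30  33 402] ztop 6.0 cen [ 439.4 -356.4] lo [ 393. -400.] hi [ 486. -313.] rect [ 440.9 -356.1] [87.6 96.1] 89.3
white px [ 291  169   98   43 3438] ztop 31.2 cen [650.3 -81.9] lo [ 587. -218.] hi [714.  54.] rect [650.3 -85.5] [129.  279.6] 0.3
green px [ 214  156   71   62 3352] ztop 112.0 cen [650.6 184.4] lo [565.  88.] hi [737. 281.] rect [649.8 184.1] [176.3 198.2] 0.0
```

View pics/s18c.png

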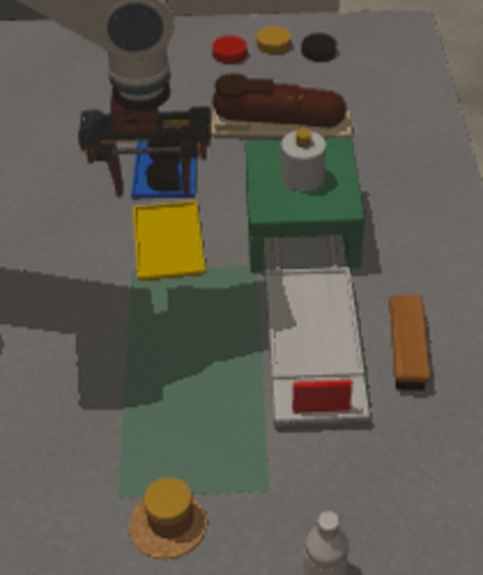

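View pics/t18c.png

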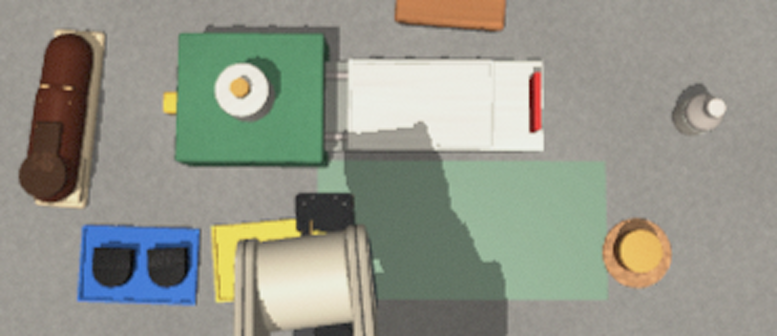

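Both blocks lie flat and side by side in the blue tray, with tops at z≈32–34 and an even gap. The jar is upright on the coaster, the shuttle is out, and the bystanders haven't moved. Handing in.

```bash
python3 - <<'E'
from h import *
o,_=state(); print(np.abs(o['qvel']).max()); print(ctrl.close_job())
E
```

```text
t 43.55 pos [422.3  65.5 197.4] jaw [1.    0.    0.003] fing [ 0.003 -0.001 -1.   ] F [-0.7  1.3 -0.2] w 88.1 q [ 0.13  0.17  2.07 -0.    0.9   0.13]
0.00292603150719786
the job is handed in; nothing more can be done
None
```

I finished the task and handed it in at t = 43.6 s; no verdict came back. Only the two large black blocks were there: I found no tan blocks in either view, so the yellow tray stays empty.

1. **Jar:** moved from the shuttle to the coaster before anything else.
2. **Press:** laid both blocks flat on the shuttle and pushed it by the red plate to its end stop. The plate had moved about 218 mm and the force rose to 25–34 N. I held it there about 2.8 s, then let it come back out while I withdrew. The head hid the blocks while the shuttle was home, but they were flat and in place when it came back.
3. **Sorting:** put both blocks in the blue tray.

| Last check (both views, mm) | Measured |
|---|---|
| Blocks in blue tray | (420,385) and (420,310); tops at z≈32–34, tray centre (420,355) |
| Jar on coaster | (444,-357), about 4 mm from the coaster's centre; lid at z≈55–58 |
| Shuttle | plate at its starting position |
| Shoe, brush and white bottle | unmoved to the eye |
| Gripper | open and clear of everything |

No check failed. The two views differ by a few millimetres, mostly in height: the top camera reads about 2 mm higher than the side camera. I noticed no grip slip and no object knocked aside.

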